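# Fit the last wooden end piece to a bag handle

### The arm

A 6-joint arm with a two-finger parallel gripper is mounted at the origin on the work surface. World frame = base frame: x ahead of the robot, y to its left, z up, the work surface at z = 0. Lengths are in mm, angles in rad, forces in N, time in s.
With the tool pointing down it reaches from about 275 to 1000 mm from the base axis. Payload 8.4 kg.
Tool frame: the origin (TCP) lies at the very end of the fingers, on their centre line; the grasp point (between the pads) lies 19 mm behind it; z points along the fingers, y is the direction in which the jaws open and shut (so a half turn about z gives the same grasp; the last joint's range is limited). The gripper opens to 85 mm and grips with 20 to 120 N. Pads are 22 mm wide; open, the fingers measure 114 mm over their backs; the gripper's body (76 mm by 85 mm) begins 54 mm behind the grasp point. The pads swing forward as they close: fully open they stand 13 mm farther back than shut.
Start: joints at [1.16, 0.353, 1.633, -0, 1.155, -0.002], TCP at [248.442, 573.502, 231.281] pointing down, gripper open.
Joint ranges: [-2.63, 2.63], [-0.92, 2.1], [0.06, 2.66], [-1.3, 4.44], [0, 2.69], [-3.02, 3.02]. Speed limits (rad/s): [2.22, 2.22, 2.79, 3.14, 3.14, 3.14].

### API

Orientations are given as [roll, pitch, yaw] about the fixed x, y, z axes, in that order (R = Rz(yaw) Ry(pitch) Rx(roll)).
In Python, from rig import r gives the robot as it stands.
- The arm moves only by the tool jog_arm, never from a script. Its argument "moves" is a list of rows, each an object with "grip": the gripper command: -1 is fully open, 1 is shut, values between are in proportion; "translation": the shift along the tool's x, y, z in m, a list of three; "twist": the turn, a rotation vector about the tool's x, y, z in rad, a list of three. In form: [{"grip": grip, "translation": [dx, dy, dz], "twist": [ax, ay, az]}, ...]. A call has 1 to 10 rows; each row shifts and turns the commanded pose from where the row before left it, along the tool's axes as they then stand; what a row does not reach is not made up. A row lasts 1/12 s, in which the tool goes at most 41.7 mm and 7.16 degrees, less where a joint would pass 70% of its speed; a pose out of reach is approached as far as the arm can. A call with a gripper value outside its range is refused whole. The fingers move at their own pace and stop on an object; "squeeze" is the grip in N (left out, the last holds). Time passes only in rows, so rows that do not move let the fingers close. It gives the time, the measured TCP pose, the force and the opening at its end, in the units of the state.
- r.sense(): the state, without advancing time (a new reading comes with each control period).
- r.grab_frame(name): name is "side" or "top" or "wrist"; returns (picture, depth): 420x560x3 uint8, red, green, blue; 420x560 float32, mm along the optical axis (not along the pixel's ray), 0 where there is no reading.
- r.calibration(name): a dict with "fx", "fy", "cx", "cy" (pixels), "R" (3x3) and "t" (3): a world point X has camera coordinates R X + t. Camera axes: x right, y down, z forward; pixel columns grow to the right and rows downward; lengths in mm; the calibration is good to about 2 mm. A picture is of the moment at which its call begins: read the wrist's pose just before it. calibration takes no time and is no camera call; for the wrist camera it gives the pose at the moment of the call.
- r.sign_off(): hands the job in, once; it reports no verdict.
The state is a dict: "clock": time; "qpos": joint angles; "qvel": joint speeds; "joint_efforts": joint torques, N m; "eef_pos": TCP position; "tcp_rot": TCP orientation; "contact_force": force on the tool from outside, world axes, zero at the start; "wrist_torque": the same for the moment, N m; "opening": opening from 0.0 (shut) to 1.0 (fully open).
Only numpy, scipy, OpenCV 4.12 (cv2) and the standard library are available. Lean on these libraries where they do the work, as an engineer would, in place of code of your own. Each camera call takes 0.05 s, during which the arm holds its last target.

### The job

Fit the loose octagonal wooden end piece to the bag handle held in the vice: thread it onto the free leg, ease it round the bend without forcing it, press it firmly home against the hand grip so that it beds, then let go of it. Leave the other things on the bench where they are.

Things in the scene. Friction and masses are not known exactly. Their poses are not given: they have to be found in the camera images.
- vise: Grey bench vice bolted to the bench (fixed in an episode, placed and turned differently each time), base 120 x 100 mm, jaws' top 155 mm above the bench. Origin: centre of the underside of its base; z up. It grips one leg of the handle; its screw and tommy bar point along its +y. The handle's origin is at (135, -118, 140) mm in this frame, axes parallel.
- handle: U-shaped bag handle of polished 10 mm steel rod, held level by the vice, rod axis 140 mm above the bench. Origin: on the rod axis, middle of the cross bar; z up; the cross bar lies along y, straight from y = -58 to +58 mm; both legs point along -x. The rod is marked if the end piece ever presses on the handle or its grip with 12 N or more.
- grip: Turned wooden hand grip fixed on the middle of the cross bar, 64 mm long, 25 mm diameter at its ends; origin and axes those of handle, so the end face nearest the free leg, faced with a thin cork washer, is at y = -32 mm. The end piece beds on the cork under a steady push of 5 N or more for half a second. A second octagonal end piece is already fixed at its other end.
- end_piece: The loose wooden end piece: octagonal prism 34 mm across flats, 24 mm long (along its x axis), through bore of 13 mm along x. Origin: middle of the bore. z and y are each square to a pair of flats. 22 g, or 0.8 to 1.3 times that. It starts lying on a flat on the bench, bore level. Either end may go first. Home, its origin is at y = -44 mm in the handle's frame.
- spacer: Bystander: flat round wooden ring, 40 mm across, 10 mm thick, lying on the bench. Origin: centre of underside.
- weight: Bystander: steel pattern weight with a knob, 64 mm across, 46 mm high. Origin: centre of underside.
- jar: Bystander: glass jar with a steel cap, 56 mm across, 70 mm high. Origin: centre of underside.
- mallet: Bystander: small mallet lying on the bench, 240 mm long, handle towards its -x. Origin: about the middle of its length.
- bend_start (a point): Point on the handle's rod axis where the free side's bend begins, (0, -58) mm in the handle's frame. From here a level quarter bend of 60 mm radius about (-60, -58) leads to (-60, -118), then a straight leg to its rounded tip at (-110, -118). Bent by hand: the free side may stand up to 4 degrees out of square, turned open or closed about this point (tip up to 8 mm off to either side).
Mind the look-alikes: they are no part of the job. Of the things like the end_piece, leave any that is turquoise or yellow; of the rest the smaller one is meant.

How it is judged:
By the outcome, as a careful person would: the job done as asked, in the order asked, and still so for the second after the job is handed in, with the robot touching nothing.
It also fails if it takes over 72 s, if anything falls off the work surface, if the arm or the gripper's body presses on something with over 40 N, if the wrist force passes 120 N, or if a joint passes its speed limit or range.

## Working session

There is one attempt and no reset: what is moved stays moved. The work goes in short steps, Python scripts to look and compute and a tool call to move; the robot and the scene stay as the last step left them, time stands still between calls to the robot, and variables do not carry over. Pictures are saved under pics/ and viewed, and the job is handed in when it is done.

Besides the shell and the picture viewer there is one more tool, called after ">>>" as a command line: name --argument value ..., lists and objects as JSON in quotes. jog_arm: Moves the arm, as the interface text tells. Its arguments: {"type":"object","properties":{"moves":{"type":"array"},"squeeze":{"type":"number"}},"required":["moves"]}

```bash
mkdir -p pics; ls; python3 - <<'E'
from rig import r
import cv2,numpy as np
print(r.sense())
for n in ["side","top","wrist"]:
    c=r.calibration(n); print(n,c)
    p,d=r.grab_frame(n)
    cv2.imwrite(f"pics/{n}0.png",p[:,:,::-1]); np.savez(f"pics/{n}0.npz",p=p,d=d,R=c["R"],t=c["t"])
E
```

```text
pics
{'clock': 0.0, 'qpos': array([ 1.15959433e+00,  3.53696605e-01,  1.63412873e+00,  2.59444801e-05,
        1.15519695e+00, -2.37535267e-03]), 'qvel': array([ 5.52308958e-04, -1.54805003e-03, -6.23639187e-05,  1.61789309e-04,
       -1.21427790e-03,  4.04175721e-04]), 'joint_efforts': array([-3.97135140e-03, -6.05243754e+01, -3.42074668e+01, -4.69006936e-04,
        9.34674841e-03,  1.87731712e-05]), 'eef_pos': array([248.24663687, 573.06641143, 230.53372982]), 'tcp_rot': array([-3.14016308e+00, -2.71167618e-05,  2.73275550e+00]), 'contact_force': array([ 0.33657312, -0.3980358 ,  0.12173245]), 'wrist_torque': array([ 0.00521907,  0.01247853, -0.0057034 ]), 'opening': 0.9970958958842506}
side {'fx': 507.5733423915307, 'fy': 507.5733423915307, 'cx': 278.483587350579, 'cy': 212.1974793128713, 'R': array([[ 0.9995487 , -0.02997113, -0.00203259],
       [-0.01826469, -0.55262606, -0.83322917],
       [ 0.02384956,  0.83289025, -0.55292407]]), 't': array([-511.69607375,   89.29755896, 1241.65183984])}
top {'fx': 514.5295528842778, 'fy': 514.5295528842778, 'cx': 281.30258302275917, 'cy': 211.46730881791385, 'R': array([[ 0.00210898, -0.99998965, -0.00403125],
       [-0.98098115, -0.00128642, -0.19409878],
       [ 0.19409159,  0.00436393, -0.98097371]]), 't': array([  -3.52477396,  519.08775522, 1404.78984124])}
wrist {'fx': 333.46548034713334, 'fy': 333.46548034713334, 'cx': 283.435657416857, 'cy': 207.79803776507828, 'R': array([[ 0.39794439,  0.91740875, -0.00120347],
       [ 0.87874519, -0.38079581,  0.2877524 ],
       [ 0.2635283 , -0.115567  , -0.95770408]]), 't': array([-623.41211361,  -36.63895775,  380.14038235])}
```

View pics/side0.png

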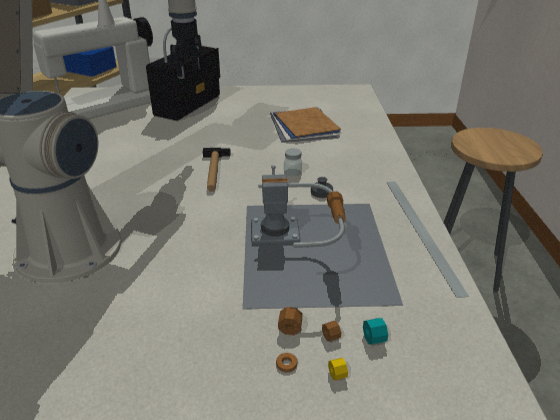

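View pics/top0.png

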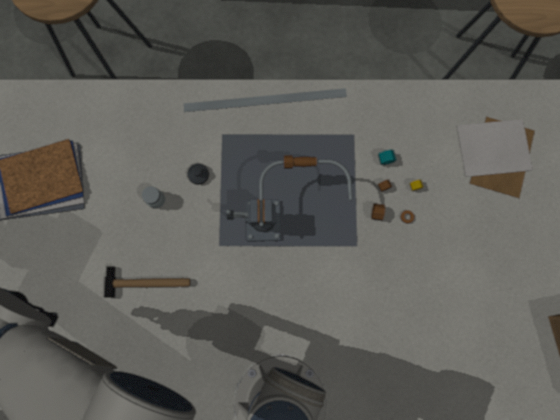

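View pics/wrist0.png

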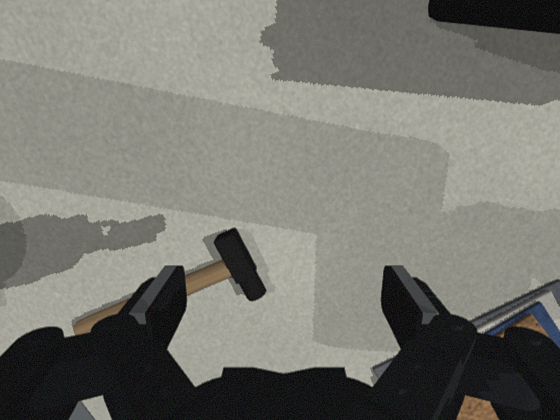

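Candidates in the side view are brown large (290,321), brown small (332,331), turquoise (375,331) and yellow (338,369). The ring at (286,362) is the spacer. Leaving out turquoise and yellow, the smaller brown one at (332,331) side, (384,185) top, is meant.

```bash
cat > h.py <<'E'
import numpy as np,cv2
from rig import r
def bp(c,u,v,d):
    u=np.asarray(u,float);v=np.asarray(v,float);d=np.asarray(d,float)
    X=np.stack([(u-c["cx"])/c["fx"]*d,(v-c["cy"])/c["fy"]*d,d],-1)
    return (X-c["t"])@c["R"]
def ray(c,u,v,z):
    R=np.array(c["R"]);t=np.array(c["t"])
    o=-R.T@t; d=R.T@np.array([(u-c["cx"])/c["fx"],(v-c["cy"])/c["fy"],1.])
    return o+d*(z-o[2])/d[2]
def proj(c,X):
    x=np.array(c["R"])@np.asarray(X,float)+c["t"]; return np.array([c["fx"]*x[0]/x[2]+c["cx"],c["fy"]*x[1]/x[2]+c["cy"]])
E
python3 - <<'E'
from h import *
for n,(x,y,w,h) in {"side":(230,160,180,230),"top":(210,120,230,140)}.items():
    z=np.load(f"pics/{n}0.npz"); s=4 if n=="top" else 3
    k=min(800/w,600/h)
    im=cv2.resize(z["p"][y:y+h,x:x+w,::-1],None,fx=k,fy=k,interpolation=cv2.INTER_CUBIC)
    cv2.imwrite(f"pics/{n}crop.png",im); print(n,k)
c=r.calibration("top");z=np.load("pics/top0.npz")
P=bp(c,*np.meshgrid(range(560),range(420)),z["d"])
hsv=cv2.cvtColor(z["p"],cv2.COLOR_RGB2HSV)
m=((hsv[...,1]>110)&(z["d"]>0)).astype(np.uint8)
m[:, :210]=0;m[:100]=0;m[270:]=0
nn,l,st,ce=cv2.connectedComponentsWithStats(m)
for i in range(1,nn):
    if st[i,4]>20:
        q=P[l==i]; print(ce[i].round(1),st[i],np.median(q,0).round(1),q[:,2].max().round(1),np.median(z["p"][l==i],0))
E
```

```text
side 2.608695652173913
top 3.4782608695652173
[529.2 135.3] [526 129   7  17  59] [ 764.9 -747.     1.9] 10.3 [85. 67. 44.]
[386.7 156.8] [379 150  17  14 177] [ 683.1 -308.7   41.9] 52.7 [11. 81. 82.]
[298.8 161.3] [284 156  32  12 285] [636.  -50.2 152.6] 161.5 [76. 53. 31.]
[501.  182.4] [471 172  53  25 749] [ 618.4 -656.2    2.2] 12.9 [85. 67. 45.]
[384.4 185.2] [379 181  12  10  81] [ 601.  -299.9   31.5] 42.5 [77. 53. 31.]
[416.  184.6] [410 180  13  11 104] [ 603.3 -392.1   30.7] 40.3 [118. 101.  10.]
[377.9 211.6] [372 204  13  16 153] [ 519.5 -277.2   41.9] 52.8 [72. 50. 30.]
[407.  216.4] [401 211  13  12  76] [ 513.1 -366.7    9.6] 17.7 [87. 61. 38.]
```

View pics/sidecrop.png

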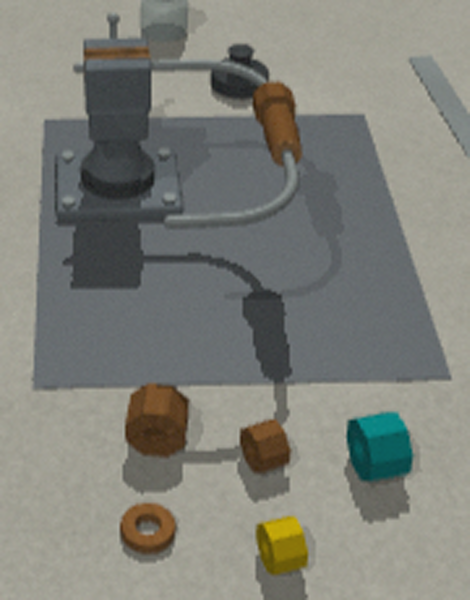

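View pics/topcrop.png

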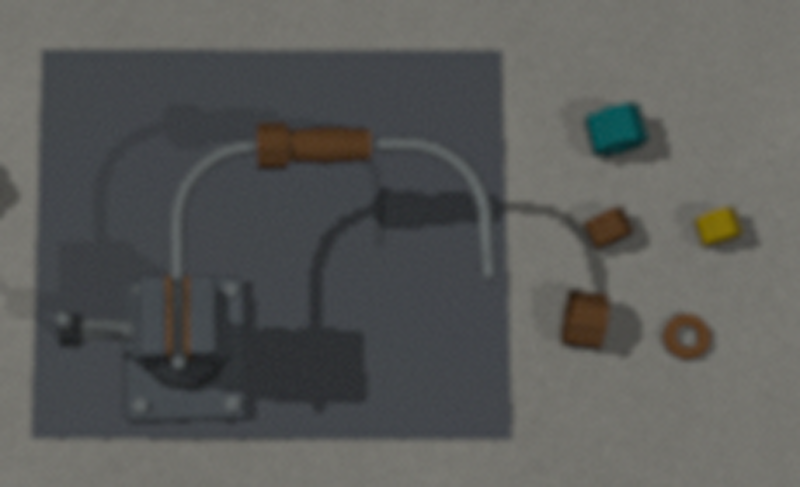

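```bash
cat >> h.py <<'E'
from scipy.spatial.transform import Rotation as Ro
def pose():
    s=r.sense(); return s["eef_pos"],Ro.from_euler("xyz",s["tcp_rot"]).as_matrix(),s
def steps(target,yaw=None):
    p,R,s=pose(); d=R.T@(np.array(target)-p)
    out="trans tool mm "+str(d.round(2))
    if yaw is not None:
        Rt=Ro.from_euler("xyz",[np.pi,0,yaw]).as_matrix(); out+=" twist tool "+str(Ro.from_matrix(R.T@Rt).as_rotvec().round(4))
    print(out)
E
python3 - <<'E'
from h import *
c=r.calibration("wrist"); p,R,s=pose()
C=-c["R"].T@c["t"]
print("cam in tool",R.T@(C-p), "cam axes in tool\n",(R.T@c["R"].T).round(3))
steps([580,-300,235],0.0)
# handle rough: grip component + rod
c=r.calibration("top")
for uv in [(350,199),(319,162),(284,161),(261,200)]: print(uv,ray(c,*uv,140).round(1))
E
```

```text
cam in tool [  74.01213347   -0.84777527 -143.23167607] cam axes in tool
 [[-0.001 -0.958 -0.288]
 [ 1.    -0.001 -0.   ]
 [-0.    -0.288  0.958]]
trans tool mm [-651.42 -669.4    -3.56] twist tool [-3.0000e-04  1.5000e-03  2.7328e+00]
(350, 199) [ 535.5 -186.   140. ]
(319, 162) [ 637.9 -104.6  140. ]
(284, 161) [640.6 -10.  140. ]
(261, 200) [532.5  51.1 140. ]
```

>>> jog_arm --moves '[{"grip":-1,"translation":[-0.0278,-0.0271,0],"twist":[0,0,0]},{"grip":-1,"translation":[-0.0278,-0.0271,0],"twist":[0,0,0]},{"grip":-1,"translation":[-0.0278,-0.0271,0],"twist":[0,0,0]},{"grip":-1,"translation":[-0.0278,-0.0271,0],"twist":[0,0,0]},{"grip":-1,"translation":[-0.0278,-0.0271,0],"twist":[0,0,0]},{"grip":-1,"translation":[-0.0278,-0.0271,0],"twist":[0,0,0]},{"grip":-1,"translation":[-0.0278,-0.0271,0],"twist":[0,0,0]},{"grip":-1,"translation":[-0.0278,-0.0271,0],"twist":[0,0,0]},{"grip":-1,"translation":[-0.0278,-0.0271,0],"twist":[0,0,0]},{"grip":-1,"translation":[-0.0278,-0.0271,0],"twist":[0,0,0]}]'

```text
clock: 0.98
eef_pos: [396.0, 212.5, 231.3]
tcp_rot: [3.141, 0.0, 2.733]
contact_force: [1.3, 0.8, -0.4]
opening: 0.999
```

>>> jog_arm --moves '[{"grip":-1,"translation":[-0.0278,-0.0271,0],"twist":[0,0,0]},{"grip":-1,"translation":[-0.0278,-0.0271,0],"twist":[0,0,0]},{"grip":-1,"translation":[-0.0278,-0.0271,0],"twist":[0,0,0]},{"grip":-1,"translation":[-0.0278,-0.0271,0],"twist":[0,0,0]},{"grip":-1,"translation":[-0.0278,-0.0271,0],"twist":[0,0,0]},{"grip":-1,"translation":[-0.0278,-0.0271,0],"twist":[0,0,0]},{"grip":-1,"translation":[-0.0278,-0.0271,0],"twist":[0,0,0]},{"grip":-1,"translation":[-0.0278,-0.0271,0],"twist":[0,0,0]},{"grip":-1,"translation":[-0.0278,-0.0271,0],"twist":[0,0,0]},{"grip":-1,"translation":[-0.0278,-0.0271,0],"twist":[0,0,0]}]'

```text
clock: 1.82
eef_pos: [543.4, -146.9, 231.2]
tcp_rot: [3.142, -0.0, 2.732]
contact_force: [0.7, 0.4, -0.2]
opening: 1.001
```

>>> jog_arm --moves '[{"grip":-1,"translation":[-0.0278,-0.0271,0],"twist":[0,0,0]},{"grip":-1,"translation":[-0.0278,-0.0271,0],"twist":[0,0,0]},{"grip":-1,"translation":[-0.0278,-0.0271,0],"twist":[0,0,0]},{"grip":-1,"translation":[-0.0278,-0.0271,0],"twist":[0,0,0]},{"grip":-1,"translation":[0,0,0],"twist":[0,0,0.119]},{"grip":-1,"translation":[0,0,0],"twist":[0,0,0.119]},{"grip":-1,"translation":[0,0,0],"twist":[0,0,0.119]},{"grip":-1,"translation":[0,0,0],"twist":[0,0,0.119]},{"grip":-1,"translation":[0,0,0],"twist":[0,0,0.119]},{"grip":-1,"translation":[0,0,0],"twist":[0,0,0.119]}]'

```text
clock: 2.65
eef_pos: [601.9, -288.5, 230.8]
tcp_rot: [-3.141, -0.001, 2.013]
contact_force: [0.4, 0.0, 0.3]
opening: 0.998
```

>>> jog_arm --moves '[{"grip":-1,"translation":[0,0,0],"twist":[0,0,0.119]},{"grip":-1,"translation":[0,0,0],"twist":[0,0,0.119]},{"grip":-1,"translation":[0,0,0],"twist":[0,0,0.119]},{"grip":-1,"translation":[0,0,0],"twist":[0,0,0.119]},{"grip":-1,"translation":[0,0,0],"twist":[0,0,0.119]},{"grip":-1,"translation":[0,0,0],"twist":[0,0,0.119]},{"grip":-1,"translation":[0,0,0],"twist":[0,0,0.119]},{"grip":-1,"translation":[0,0,0],"twist":[0,0,0.119]},{"grip":-1,"translation":[0,0,0],"twist":[0,0,0.119]},{"grip":-1,"translation":[0,0,0],"twist":[0,0,0.119]}]'

```text
clock: 3.48
eef_pos: [602.0, -288.4, 230.9]
tcp_rot: [-3.141, 0.0, 0.823]
contact_force: [-0.0, -0.6, -0.6]
opening: 0.999
```

>>> jog_arm --moves '[{"grip":-1,"translation":[0,0,0],"twist":[0,0,0.119]},{"grip":-1,"translation":[0,0,0],"twist":[0,0,0.119]},{"grip":-1,"translation":[0,0,0],"twist":[0,0,0.119]},{"grip":-1,"translation":[0,0,0],"twist":[0,0,0.119]},{"grip":-1,"translation":[0,0,0],"twist":[0,0,0.119]},{"grip":-1,"translation":[0,0,0],"twist":[0,0,0.119]},{"grip":-1,"translation":[0,0,0],"twist":[0,0,0.115]},{"grip":-1,"translation":[0,0,0],"twist":[0,0,0]},{"grip":-1,"translation":[0,0,0],"twist":[0,0,0]}]'

```text
clock: 4.23
eef_pos: [602.0, -288.5, 231.0]
tcp_rot: [-3.141, 0.0, 0.003]
contact_force: [0.2, -0.9, 0.5]
opening: 0.999
```

```bash
cat >> h.py <<'E'
def shot(n,name):
    c=r.calibration(n); p,d=r.grab_frame(n)
    cv2.imwrite(f"pics/{name}.png",p[:,:,::-1]); np.savez(f"pics/{name}.npz",p=p,d=d,**c)
    return c,p,d
E
python3 - <<'E'
from h import *
p,R,s=pose(); print(p,s["tcp_rot"],s["clock"],s["contact_force"],s["qpos"])
shot("wrist","w1")
E
```

```text
[ 602.00063577 -288.45675641  231.02557555] [-3.14138918e+00  3.96858888e-04  3.38368736e-03] 4.2333 [ 0.15266723 -0.90623528  0.45420341] [-4.49091853e-01  4.19114160e-01  1.53518946e+00  1.02370975e-05
  1.18773491e+00  1.11831700e+00]
```

View pics/w1.png

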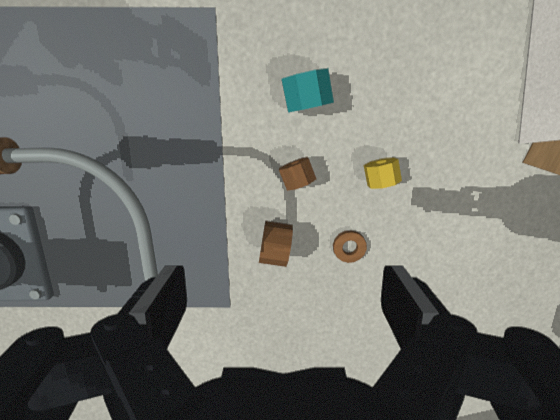

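```bash
python3 - <<'E'
from h import *
z=np.load("pics/w1.npz"); c=z; p=z["p"]
x,y,w,h=255,140,90,70
cv2.imwrite("pics/w1c.png",cv2.resize(p[y:y+h,x:x+w,::-1],None,fx=8,fy=8,interpolation=cv2.INTER_CUBIC))
hsv=cv2.cvtColor(p,cv2.COLOR_RGB2HSV); print(hsv[174,297],hsv[150,297])
m=(hsv[...,1]>115).astype(np.uint8); mm=np.zeros_like(m); mm[y:y+h,x:x+w]=m[y:y+h,x:x+w]
n,l,st,ce=cv2.connectedComponentsWithStats(mm); i=1+st[1:,4].argmax(); print(st[i],ce[i])
P=bp(c,*np.meshgrid(range(560),range(420)),z["d"])
q=P[(l==i)]; print("max z",np.percentile(q[:,2],[5,50,90,98]))
t=q[q[:,2]>31]; print(len(t),t.mean(0)); rect=cv2.minAreaRect(t[:,:2].astype(np.float32)); print(rect)
E
```

```text
[ 14 135 125] [ 30  19 163]
[279 158  37  32 772] [297.07901554 173.78238342]
max z [21.88612022 32.71682949 35.10042102 35.87927947]
460 [ 607.38104005 -303.43770148   36.22492963]
((633.0437622070312, -293.24169921875), (80.96498107910156, 22.806612014770508), 21.737058639526367)
```

View pics/w1c.png

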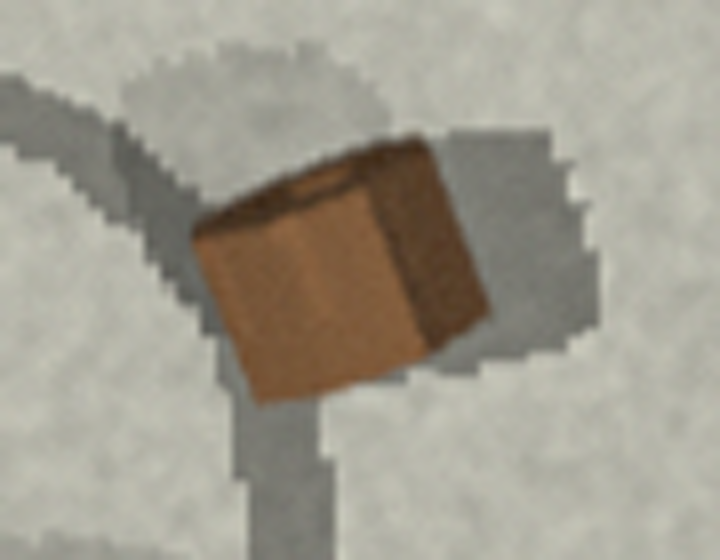

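```bash
python3 - <<'E'
from h import *
c=np.load("pics/w1.npz")
f=lambda a,b,z: ray(c,255+(a+.5)/8-.5,140+(b+.5)/8-.5,z)
A=f(370,180,34);B=f(430,350,34);L1=f(195,240,24);L2=f(262,405,24);R1=f(425,138,24);R2=f(490,315,24)
for a,b in((A,B),(L1,L2),(R1,R2)):
    d=a-b; print(a.round(1),b.round(1),np.hypot(d[0],d[1]),np.degrees(np.arctan2(d[1],d[0])))
M=(A+B)/2; u=(A-B)/np.linalg.norm(A-B); n=np.array([-u[1],u[0],0]); print("ctr",M+7.04*n)
print("width L-R",(L1+L2-R1-R2)/2@n, "ctr2",((L1+L2+R1+R2)/4))
E
```

```text
[ 620.7 -306.6   34. ] [ 598.5 -314.8   34. ] 23.678668223676087 20.31707236954313
[ 611.1 -284.    24. ] [ 588.6 -293.    24. ] 24.212422408475202 21.881026073655395
[ 624.7 -314.2   24. ] [ 601.1 -323.4   24. ] 25.34721307808991 21.41486178672569
ctr [ 607.17126793 -304.06448196   34.        ]
width L-R 32.920101031187144 ctr2 [ 606.35806137 -303.67389997   24.        ]
```

```bash
python3 - <<'E'
from h import *
z=np.load("pics/w1.npz"); p,R,s=pose()
P=bp(z,*np.meshgrid(range(560),range(420)),z["d"]); T=(P-p)@R
for b in [(270,290,150,187),(270,290,382,410)]:
    q=T[b[0]:b[1],b[2]:b[3]].reshape(-1,3); q=q[q[:,2]<30]; print(len(q),np.percentile(q,[2,50,98],axis=0).round(1))
# move: after twist
R2=Ro.from_euler("xyz",[np.pi,0,0.367]).as_matrix(); print((R2.T@(np.array([607,-304,60])-p)).round(2))
E
```

```text
649 [[ -0.3 -52.6 -37.3]
 [  9.9 -42.8 -26.9]
 [ 10.9 -41.7 -14.8]]
543 [[ -0.8  42.9 -36.8]
 [  9.7  43.5 -25.9]
 [ 10.7  49.1 -14.5]]
[ -0.92  16.28 171.08]
```

>>> jog_arm --moves '[{"grip":-0.4,"translation":[0,0,0],"twist":[0,0,-0.121]},{"grip":-0.4,"translation":[0,0,0],"twist":[0,0,-0.121]},{"grip":-0.4,"translation":[0,0,0],"twist":[0,0,-0.122]},{"grip":-0.4,"translation":[-0.001,0.0163,0.03],"twist":[0,0,0]},{"grip":-0.4,"translation":[0,0,0.04],"twist":[0,0,0]},{"grip":-0.4,"translation":[0,0,0.04],"twist":[0,0,0]},{"grip":-0.4,"translation":[0,0,0.04],"twist":[0,0,0]},{"grip":-0.4,"translation":[0,0,0.025],"twist":[0,0,0]},{"grip":-0.4,"translation":[0,0,0],"twist":[0,0,0]},{"grip":-0.4,"translation":[0,0,0],"twist":[0,0,0]}]' --squeeze 30

```text
clock: 5.12
eef_pos: [606.2, -303.7, 55.2]
tcp_rot: [-3.139, 0.002, 0.366]
contact_force: [0.1, -0.4, 1.0]
opening: 0.702
```

```bash
python3 - <<'E'
from h import *
p,R,s=pose(); print(p,s["tcp_rot"],s["clock"],s["contact_force"],s["opening"])
shot("wrist","w2"); steps([607,-304,3],0.367)
E
```

```text
[ 606.18447884 -303.69701094   55.24637926] [-3.13938764e+00  1.99888994e-03  3.65957792e-01] 5.1167 [ 0.07827776 -0.36148752  1.01577713] 0.7019779722318049
trans tool mm [-0.44 -0.66 54.22] twist tool [ 0.0005 -0.0005 -0.0016]
```

View pics/w2.png

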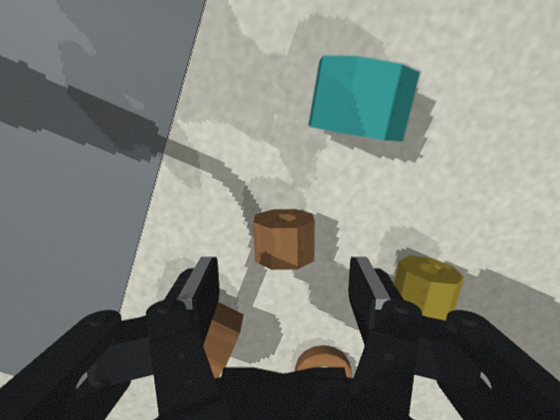

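>>> jog_arm --moves '[{"grip":-0.4,"translation":[-0.0004,-0.0005,0.025],"twist":[0,0,0]},{"grip":-0.4,"translation":[0,0,0.02],"twist":[0,0,0]},{"grip":-0.4,"translation":[0,0,0.009],"twist":[0,0,0]},{"grip":-0.4,"translation":[0,0,0],"twist":[0,0,0]},{"grip":-0.4,"translation":[0,0,0],"twist":[0,0,0]},{"grip":-0.4,"translation":[0,0,0],"twist":[0,0,0]}]'

```text
clock: 5.67
eef_pos: [607.8, -304.4, 4.4]
tcp_rot: [3.139, -0.002, 0.364]
contact_force: [0.0, -0.7, 0.6]
opening: 0.699
```

>>> jog_arm --moves '[{"grip":0.6,"translation":[0,0,0],"twist":[0,0,0]},{"grip":0.6,"translation":[0,0,0],"twist":[0,0,0]},{"grip":0.6,"translation":[0,0,0],"twist":[0,0,0]},{"grip":0.6,"translation":[0,0,0],"twist":[0,0,0]},{"grip":0.6,"translation":[0,0,0],"twist":[0,0,0]},{"grip":0.6,"translation":[0,0,0],"twist":[0,0,0]}]' --squeeze 30

```text
clock: 6.17
eef_pos: [607.2, -304.1, 3.6]
tcp_rot: [3.14, -0.001, 0.364]
contact_force: [-0.7, 0.5, 6.5]
opening: 0.388
```

```bash
python3 - <<'E'
from h import *
p,R,s=pose(); print(p,s["tcp_rot"],s["clock"],s["contact_force"],s["opening"],s["opening"]*85)
E
```

```text
[ 607.18552896 -304.14698299    3.6306533 ] [ 3.14032902e+00 -1.15930351e-03  3.63843157e-01] 6.1667 [-0.680875    0.51331256  6.45668534] 0.3884214956371457 33.01582712915738
```

>>> jog_arm --moves '[{"grip":0.6,"translation":[0,0,-0.01],"twist":[0,0,0]},{"grip":0.6,"translation":[0,0,-0.03],"twist":[0,0,0]},{"grip":0.6,"translation":[0,0,-0.04],"twist":[0,0,0]},{"grip":0.6,"translation":[0,0,-0.04],"twist":[0,0,0]},{"grip":0.6,"translation":[0,0,-0.04],"twist":[0,0,0.12]},{"grip":0.6,"translation":[0,0,-0.02],"twist":[0,0,0.12]},{"grip":0.6,"translation":[0,0,0],"twist":[0,0,0.124]},{"grip":0.6,"translation":[0,0,0],"twist":[0,0,0]},{"grip":0.6,"translation":[0,0,0],"twist":[0,0,0]},{"grip":0.6,"translation":[0,0,0],"twist":[0,0,0]}]'

```text
clock: 7.0
eef_pos: [605.8, -303.4, 181.6]
tcp_rot: [-3.141, 0.001, 0.004]
contact_force: [-0.0, -1.4, 0.1]
opening: 0.387
```

```bash
python3 - <<'E'
from h import *
for i in range(3):
    p,R,s=pose(); print(p,s["tcp_rot"],s["clock"],s["contact_force"],s["opening"]*85,s["qvel"].round(3))
    shot("wrist",f"w3{i}")
shot("top","t3");shot("side","s3")
p,R,s=pose(); print(p,s["tcp_rot"],s["clock"])
E
```

```text
[ 605.79894245 -303.42669714  181.56026383] [-3.14083680e+00  1.39959365e-03  3.96286840e-03] 7.0 [-0.03786088 -1.36391966  0.10836868] 32.91225390212585 [ 0.001  0.013  0.003  0.001 -0.002  0.013]
[ 605.72634952 -303.41080522  181.24484115] [-3.14066413e+00  1.81519400e-03  3.19109342e-03] 7.05 [-0.23444154 -0.50555958 -0.60282882] 33.16656829867487 [ 0.     0.005 -0.002  0.     0.     0.014]
[ 605.81433028 -303.48472952  181.1711182 ] [-3.14070424e+00  1.81986212e-03  2.49550603e-03] 7.1 [-0.08175292 -0.4348049  -0.29534699] 33.41621705416522 [-0.001  0.002 -0.004 -0.001  0.001  0.014]
[ 606.10850982 -303.63316841  181.44723709] [-3.14099302e+00  1.24762761e-03  9.94936195e-04] 7.25
```

View pics/w30.png

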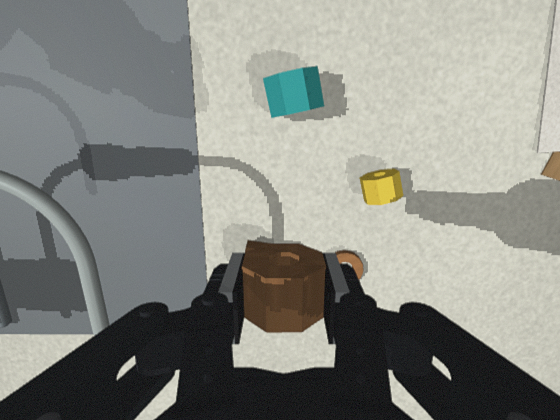

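>>> jog_arm --moves '[{"grip":0.6,"translation":[-0.0315,-0.0283,0],"twist":[0,0,0]},{"grip":0.6,"translation":[-0.0315,-0.0283,0],"twist":[0,0,0]},{"grip":0.6,"translation":[-0.0315,-0.0283,0],"twist":[0,0,0]},{"grip":0.6,"translation":[-0.0315,-0.0283,0.01],"twist":[0,0,0]},{"grip":0.6,"translation":[0,0,0],"twist":[0,0,0]},{"grip":0.6,"translation":[0,0,0],"twist":[0,0,0]},{"grip":0.6,"translation":[0,0,0],"twist":[0,0,0]},{"grip":0.6,"translation":[0,0,0],"twist":[0,0,0]},{"grip":0.6,"translation":[0,0,0],"twist":[0,0,0]},{"grip":0.6,"translation":[0,0,0],"twist":[0,0,0]}]'

```text
clock: 8.08
eef_pos: [484.2, -193.8, 172.8]
tcp_rot: [3.141, -0.001, -0.001]
contact_force: [-0.1, -0.2, -0.3]
opening: 0.393
```

```bash
python3 - <<'E'
from h import *
p,R,s=pose(); print(p,s["tcp_rot"],s["clock"],s["contact_force"],s["opening"]*85,s["qvel"].round(3))
shot("wrist",f"w4")
E
```

```text
[ 484.23819471 -193.83113654  172.81643836] [ 3.14129670e+00 -5.84570417e-04 -5.36258493e-04] 8.0833 [-0.0980015  -0.24774702 -0.30434953] 33.397776651225904 [ 0.002 -0.002  0.01   0.     0.     0.002]
```

View pics/w4.png

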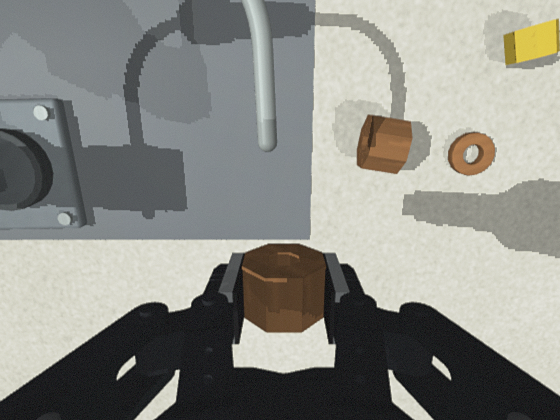

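```bash
cat >> h.py <<'E'
def rodmask(p):
    pp=p.astype(int); g=pp.max(2)
    return g
E
python3 - <<'E'
from h import *
z=np.load("pics/w4.npz");p=z["p"].astype(int);d=z["d"]
P=bp(z,*np.meshgrid(range(560),range(420)),d)
m=(P[...,2]>115)&(P[...,2]<165)&(d>0); m[170:]=0; m[:,330:]=0;m[:,:200]=0
for v in range(0,156,10):
    u=np.where(m[v])[0]
    if len(u): print(v,u.min(),u.max(),p[v,u.min()-2:u.min()+3].sum(1),p[v,u.max()-2:u.max()+3].sum(1),P[v,(u.min()+u.max())//2].round(1))
# piece
q=P; R=np.diag([1,-1,-1.])
for v in (255,262,270,290):
  print(v,p[v,236:250].sum(1),p[v,320:334].sum(1))
E
```

```text
0 241 263 [415 404 392 454 497] [371 320 301 360 416] [ 603.  -180.3  145.7]
10 245 266 [285 299 427 484 512] [353 325 289 272 285] [ 599.2 -181.5  145.1]
20 248 269 [277 302 428 486 521] [328 302 272 275 291] [ 595.1 -182.8  145.1]
30 250 271 [276 305 448 499 528] [325 293 256 285 286] [ 591.  -183.6  145.3]
40 252 272 [421 407 469 519 542] [321 296 334 422 419] [ 586.8 -184.5  145.2]
50 252 272 [417 417 410 494 527] [345 308 295 365 416] [ 582.6 -184.4  145. ]
60 253 273 [420 410 445 511 540] [328 296 315 417 417] [ 578.3 -184.7  144.6]
70 254 273 [408 401 477 525 541] [345 302 290 381 417] [ 573.8 -184.8  146.5]
80 254 274 [415 411 430 495 544] [332 293 350 417 414] [ 569.5 -185.1  144.7]
90 255 274 [403 359 461 517 547] [340 297 298 427 418] [ 564.9 -185.   145.4]
100 255 274 [419 413 411 488 526] [368 320 299 345 426] [ 560.3 -185.   146.1]
110 256 275 [411 421 449 511 545] [342 296 307 419 413] [ 555.6 -185.4  146.6]
120 257 275 [408 410 474 521 556] [283 251 247 372 422] [ 550.9 -185.8  145.6]
130 257 276 [410 413 436 484 525] [265 244 295 419 414] [ 546.  -185.7  145.2]
140 258 276 [406 413 459 510 520] [290 252 243 367 413] [ 541.2 -186.2  146.6]
150 263 271 [400 380 370 363 369] [306 268 251 295 391] [ 536.  -186.   144.4]
255 [243 254 244 254 245 259 205  90  97 175 191 174 170 183] [148 160 156  66  79 185 244 234 238 229 234 233 231 226]
262 [262 256 258 258 209  87  79 164 178 164 160 155 160 165] [181 172 175 174 175  94  88 204 260 246 249 233 244 241]
270 [250 264 151  61  72  60 138 237 251 334 348 333 323 305] [176 186 175 190 182 114  50  64  97 169 242 236 247 230]
290 [ 75  86  94  71  93  88  76 136 203 181 189 201 198 196] [196 181 170 173 122  69  59  54  49  87  80  63  84  70]
```

```bash
cat >> h.py <<'E'
def rodpts(z,v0,v1,u0,u1,zl=118,zh=165):
    d=z["d"];P=bp(z,*np.meshgrid(range(d.shape[1]),range(d.shape[0])),d)
    m=(P[...,2]>zl)&(P[...,2]<zh)&(d>0); out=[]
    for v in range(v0,v1):
        u=np.where(m[v,u0:u1])[0]
        if len(u)>3:
            a,b=u.min()+u0-.5,u.max()+u0+.5
            A=ray(z,a,v,140);B=ray(z,b,v,140); out.append([v,*( (A+B)/2)[:2],np.linalg.norm(A-B)])
    return np.array(out)
E
python3 - <<'E'
from h import *
z=np.load("pics/w4.npz")
o=rodpts(z,0,153,200,330)
print(o[::15].round(2))
s=o[(o[:,0]>62)&(o[:,0]<145)]
f=np.polyfit(s[:,1],s[:,2],1); print("leg slope deg",np.degrees(np.arctan(f[0])),"y at 529,560",np.polyval(f,[529,560]),np.std(s[:,2]-np.polyval(f,s[:,1])))
print("tip x",o[-1])
m=rodpts(z,145,156,200,330);print(m.round(2))
E
```

```text
[[   0.    604.58 -179.86   10.68]
 [  15.    598.38 -182.03   10.8 ]
 [  30.    592.04 -183.54   10.45]
 [  45.    585.56 -184.13   10.09]
 [  60.    578.91 -184.48   10.21]
 [  75.    572.11 -184.6     9.85]
 [  90.    565.14 -184.97    9.97]
 [ 105.    558.   -185.35   10.09]
 [ 120.    550.67 -185.49    9.71]
 [ 135.    543.16 -185.88    9.83]
 [ 150.    535.46 -185.76    4.72]]
leg slope deg 2.1701252765126093 y at 529,560 [-186.29875265 -185.12404009] 0.09608213141692194
tip x [ 151.          534.9373232  -185.75563126    2.62270128]
[[ 145.    538.05 -186.06    9.39]
 [ 146.    537.53 -185.8     8.88]
 [ 147.    537.01 -186.05    8.36]
 [ 148.    536.5  -186.04    7.32]
 [ 149.    535.98 -185.77    6.81]
 [ 150.    535.46 -185.76    4.72]
 [ 151.    534.94 -185.76    2.62]]
```

```bash
python3 - <<'E'
from h import *
z=np.load("pics/w1.npz")
d=z["d"];P=bp(z,*np.meshgrid(range(560),range(420)),d)
m=(P[...,2]>118)&(P[...,2]<165)&(d>0)
for u in range(0,90,5):
    v=np.where(m[80:240,u])[0]
    if len(v): 
        a,b=v.min()+79.5,v.max()+80.5
        print(u,a,b,((ray(z,u,a,140)+ray(z,u,b,140))/2)[:2].round(1), (ray(z,u,a,140)-ray(z,u,b,140))[0].round(1))
# top view t3: whole handle
z=np.load("pics/t3.npz");d=z["d"];P=bp(z,*np.meshgrid(range(560),range(420)),d)
hsv=cv2.cvtColor(z["p"],cv2.COLOR_RGB2HSV)
m=(P[...,2]>105)&(P[...,2]<175)&(d>0)
for u in range(258,356,4):
    v=np.where(m[150:185,u])[0]
    if len(v): 
        a,b=v.min()+149.5,v.max()+150.5
        print(u,((ray(z,u,a,140)+ray(z,u,b,140))/2)[:2].round(1),(ray(z,u,a,140)-ray(z,u,b,140))[0].round(1),hsv[int((a+b)/2),u])
E
```

```text
0 136.5 173.5 [641.7 -90.1] 25.9
5 136.5 173.5 [641.7 -93.6] 25.9
10 137.5 173.5 [641.4 -97.1] 25.2
15 141.5 171.5 [ 640.8 -100.4] 21.0
20 147.5 166.5 [ 640.5 -103.9] 13.3
25 147.5 161.5 [ 642.3 -107.8] 9.8
30 147.5 161.5 [ 642.3 -111.3] 9.8
35 147.5 161.5 [ 642.3 -114.8] 9.8
40 147.5 161.5 [ 642.3 -118.3] 9.8
45 147.5 161.5 [ 642.3 -121.8] 9.8
50 147.5 161.5 [ 642.3 -125.3] 9.8
55 147.5 161.5 [ 642.4 -128.8] 9.8
60 147.5 162.5 [ 642.  -132.2] 10.5
65 148.5 163.5 [ 641.3 -135.6] 10.5
70 149.5 164.5 [ 640.6 -139. ] 10.5
75 151.5 166.5 [ 639.2 -142.2] 10.6
80 152.5 168.5 [ 638.2 -145.6] 11.3
85 154.5 170.5 [ 636.8 -148.9] 11.3
262 [591.7  49. ] 33.3 [90 13 80]
266 [616.8  38.5] 16.8 [98 11 89]
270 [626.6  27.7] 14.0 [102  15  86]
274 [633.6  17. ] 11.2 [100  17  91]
278 [636.4   6.2] 11.2 [96 14 91]
282 [639.2  -4.6] 11.2 [90 12 87]
286 [639.3 -15.4] 39.4 [ 14 155  79]
290 [639.3 -26.3] 39.3 [ 13 144  76]
294 [639.3 -37.1] 28.1 [ 14 149  72]
298 [639.3 -47.9] 28.1 [ 15 151  81]
302 [639.3 -58.7] 28.1 [ 14 149  82]
306 [640.7 -69.5] 30.9 [ 14 148  79]
310 [639.3 -80.3] 28.1 [ 14 149  77]
314 [640.7 -91.2] 25.3 [ 13 147  78]
318 [ 640.7 -102. ] 8.4 [84 16 81]
322 [ 640.7 -112.8] 8.4 [ 95  15 105]
326 [ 640.7 -123.6] 8.4 [ 90  15 105]
330 [ 639.3 -134.4] 11.2 [ 95  15 105]
334 [ 636.5 -145.1] 11.2 [ 99  17 106]
338 [ 632.3 -155.9] 14.0 [ 90  15 104]
342 [ 623.9 -166.5] 14.0 [ 94  17 107]
346 [ 610. -177.] 19.5 [ 95  14 109]
350 [ 587.8 -187.2] 24.9 [90 14 90]
```

```bash
python3 - <<'E'
from h import *
z=np.load("pics/w1.npz")
o=rodpts(z,190,275,60,180); print(o[::8].round(1))
z=np.load("pics/w30.npz")
o=rodpts(z,190,320,40,115); print(o[::12].round(1))
for n in("w1","w30","w4"): 
    z=np.load(f"pics/{n}.npz"); print(n,(-z["R"].T@z["t"]).round(1))
z=np.load("pics/t3.npz"); o=rodpts(z,165,205,330,365,105,175); print(o[::3].round(1))
z=np.load("pics/top0.npz"); z=dict(r.calibration("top"),d=z["d"]); o=rodpts(z,165,205,330,365,105,175); print(o[::3].round(1))
E
```

```text
[[ 190.   617.  -172.6   14.5]
 [ 198.   611.  -176.5   12.4]
 [ 206.   604.9 -179.4   12.5]
 [ 214.   598.8 -181.2   11.8]
 [ 222.   592.5 -183.    11.2]
 [ 230.   586.2 -183.7   11.2]
 [ 238.   579.7 -184.1   10.6]
 [ 246.   573.2 -184.1   10.7]
 [ 254.   566.6 -184.5   11.5]
 [ 262.   559.8 -184.8   10.8]
 [ 270.   553.  -184.8   10.9]]
[[ 191.   632.1 -165.7    2.3]
 [ 203.   625.  -168.6   11. ]
 [ 215.   617.7 -171.8   15.8]
 [ 227.   610.3 -176.6   14.2]
 [ 239.   602.7 -179.9   13.1]
 [ 251.   594.9 -182.5   12.7]
 [ 263.   586.9 -183.2   12.2]
 [ 275.   578.8 -183.7   12.4]
 [ 287.   570.5 -184.2   12.5]
 [ 299.   561.9 -184.3   12. ]
 [ 311.   553.2 -184.8   12.2]]
w1 [ 674.9 -288.8  374.2]
w30 [ 678.8 -303.9  324.7]
w4 [ 557.  -194.4  316.1]
[[ 165.   629.5 -158.5   18.9]
 [ 168.   621.1 -169.1   13.5]
 [ 171.   612.8 -175.7   10.8]
 [ 174.   604.4 -180.9   10.8]
 [ 177.   596.1 -183.4   10.7]
 [ 181.   585.  -185.8   10.7]
 [ 184.   576.7 -185.6   10.7]
 [ 187.   568.4 -185.4   10.7]
 [ 190.   560.2 -185.2   10.7]
 [ 196.   543.7 -187.5   10.7]]
[[ 165.   629.5 -158.5   18.9]
 [ 168.   621.1 -169.1   13.5]
 [ 171.   612.8 -175.7   10.8]
 [ 174.   604.4 -180.9   10.8]
 [ 177.   596.1 -183.4   10.7]
 [ 181.   585.  -185.8   10.7]
 [ 184.   576.7 -185.6   10.7]
 [ 187.   568.4 -185.4   10.7]
 [ 190.   560.2 -185.2   10.7]
 [ 196.   543.7 -187.5   10.7]]
```

```bash
python3 - <<'E'
from h import *
z=np.load("pics/w4.npz");d=z["d"];P=bp(z,*np.meshgrid(range(560),range(420)),d)
p0=np.array([484.24,-193.83,172.8])
q=P-p0
for v in (245,250,255,260,264,268,272,276,280,285,290,300,310,320): print(v,[q[v,u].round(1).tolist() for u in (265,284,303)])
E
```

```text
245 [[11.6, 8.0, 0.3], [12.1, -0.8, 1.7], [11.4, -9.6, -0.1]]
250 [[11.5, 7.7, 5.8], [11.5, -0.8, 5.8], [11.2, -9.3, 5.3]]
255 [[11.3, 7.5, 10.6], [9.2, -0.8, 6.1], [11.3, -9.0, 10.6]]
260 [[11.8, 7.2, 16.7], [7.5, -0.8, 7.7], [11.7, -8.7, 16.4]]
264 [[11.6, 7.0, 20.0], [6.0, -0.8, 8.7], [11.7, -8.5, 20.1]]
268 [[11.0, 6.9, 22.2], [11.7, -0.7, 23.7], [11.8, -8.3, 23.8]]
272 [[11.9, 6.6, 27.4], [11.8, -0.7, 27.3], [11.1, -8.2, 26.0]]
276 [[12.0, 6.4, 30.7], [11.3, -0.7, 29.5], [11.6, -7.9, 30.0]]
280 [[10.5, 6.4, 31.1], [11.0, -0.7, 32.0], [9.9, -7.9, 30.1]]
285 [[8.3, 6.5, 30.9], [8.0, -0.7, 30.3], [8.8, -7.9, 31.8]]
290 [[5.7, 6.5, 30.2], [5.9, -0.7, 30.4], [5.9, -8.0, 30.5]]
300 [[1.8, 6.6, 30.8], [2.2, -0.7, 31.5], [1.4, -8.1, 30.2]]
310 [[-2.6, 6.6, 30.9], [-3.0, -0.7, 30.3], [-2.9, -8.1, 30.4]]
320 [[-6.7, 6.7, 31.5], [-6.7, -0.7, 31.5], [-7.5, -8.2, 30.4]]
```

>>> jog_arm --moves '[{"grip":0.6,"translation":[0.0119,-0.0037,0.0232],"twist":[0,0,0]},{"grip":0.6,"translation":[0.0119,-0.0037,0.0232],"twist":[0,0,0]},{"grip":0.6,"translation":[0,0,0],"twist":[0,0,-0.038]},{"grip":0.6,"translation":[0,0,0],"twist":[0,0,0]},{"grip":0.6,"translation":[0,0,0],"twist":[0,0,0]},{"grip":0.6,"translation":[0,0,0],"twist":[0,0,0]},{"grip":0.6,"translation":[0,0,0],"twist":[0,0,0]}]'

```text
clock: 8.72
eef_pos: [507.4, -186.1, 127.0]
tcp_rot: [3.141, -0.001, 0.037]
contact_force: [-0.1, -0.1, 0.8]
opening: 0.391
```

```bash
cat > look.py <<'E'
from h import *
import sys
def look(name):
    p,R,s=pose(); print("tcp",p.round(2),s["tcp_rot"].round(4),s["clock"],"F",s["contact_force"].round(2),"M",s["wrist_torque"].round(3),s["opening"]*85)
    z=dict(zip(("c","p","d"),shot("wrist",name))); z=dict(z["c"],p=z["p"],d=z["d"]); 
    d=z["d"];P=bp(z,*np.meshgrid(range(560),range(420)),d); T=(P-p)@R
    return p,R,s,z,P,T
if __name__=="__main__":
    p,R,s,z,P,T=look(sys.argv[1])
    # tool-frame front face & rod
    rows=[]
    for v in range(0,300,1):
        m=(T[v,:,2]<0)&(T[v,:,2]>-26)&(abs(T[v,:,1])<60)&(T[v,:,0]>13)&(d:=z["d"][v]>0)
        u=np.where(m)[0]
        if len(u)>3:
            zc=140; A=ray(z,u.min()-.5,v,zc);B=ray(z,u.max()+.5,v,zc); c=((A+B)/2-p)@R; rows.append([v,*c,np.linalg.norm(A-B),u.min(),u.max()])
    rows=np.array(rows); print(rows[::12].round(2))
    for v in (255,260,264): 
        g=z["p"][v].astype(int).sum(1); print(v,g[238:250],g[318:332])
E
python3 look.py w5
```

```text
tcp [ 507.43 -186.07  126.99] [ 3.1411e+00 -1.1000e-03  3.6800e-02] 8.7167 F [-0.1  -0.11  0.82] M [-0.003 -0.007  0.019] 33.25058740656433
[[ 0.0000e+00  1.0795e+02 -7.3500e+00 -1.2900e+01  1.1680e+01  2.4400e+02
   2.7700e+02]
 [ 1.2000e+01  1.0429e+02 -5.3400e+00 -1.2900e+01  1.1100e+01  2.5100e+02
   2.8200e+02]
 [ 2.4000e+01  1.0056e+02 -3.8200e+00 -1.2910e+01  1.0850e+01  2.5600e+02
   2.8600e+02]
 [ 3.6000e+01  9.6760e+01 -2.2800e+00 -1.2910e+01  1.0600e+01  2.6100e+02
   2.9000e+02]
 [ 4.8000e+01  9.2890e+01 -1.0600e+00 -1.2910e+01  1.0340e+01  2.6500e+02
   2.9300e+02]
 [ 6.0000e+01  8.8950e+01 -1.7000e-01 -1.2920e+01  1.0080e+01  2.6800e+02
   2.9500e+02]
 [ 7.2000e+01  8.4930e+01  5.4000e-01 -1.2920e+01  1.0180e+01  2.7000e+02
   2.9700e+02]
 [ 8.4000e+01  8.0830e+01  9.1000e-01 -1.2930e+01  1.0280e+01  2.7100e+02
   2.9800e+02]
 [ 9.6000e+01  7.6660e+01  1.1000e+00 -1.2930e+01  1.0010e+01  2.7200e+02
   2.9800e+02]
 [ 1.0800e+02  7.2400e+01  1.1000e+00 -1.2940e+01  1.0110e+01  2.7200e+02
   2.9800e+02]
 [ 1.2000e+02  6.8050e+01  1.1000e+00 -1.2940e+01  1.0210e+01  2.7200e
[... 367 characters left out ...]
00e+02]
 [ 1.8000e+02  4.4940e+01  1.1200e+00 -1.2960e+01  9.9500e+00  2.7300e+02
   2.9700e+02]
 [ 1.9200e+02  4.0020e+01  1.1300e+00 -1.2970e+01  1.0060e+01  2.7300e+02
   2.9700e+02]
 [ 2.0400e+02  3.4990e+01  1.1300e+00 -1.2980e+01  1.0170e+01  2.7300e+02
   2.9700e+02]
 [ 2.1600e+02  2.9860e+01  9.3000e-01 -1.2980e+01  9.0500e+00  2.7400e+02
   2.9500e+02]]
255 [281 269 280 281 222  96 111 187 198 186 178 179] [180 184 179 180 176  85  85 190 262 245 255 241 253 254]
260 [274 278 271 139 102 141 175 179 188 175 171 188] [168 160 172 168 171 171 133  61 135 258 250 255 249 252]
264 [281 281 128  85 149 182 185 180 174 181 178 179] [183 179 185 174 181 169 174 144  51 141 268 264 254 260]
```

View pics/w5.png

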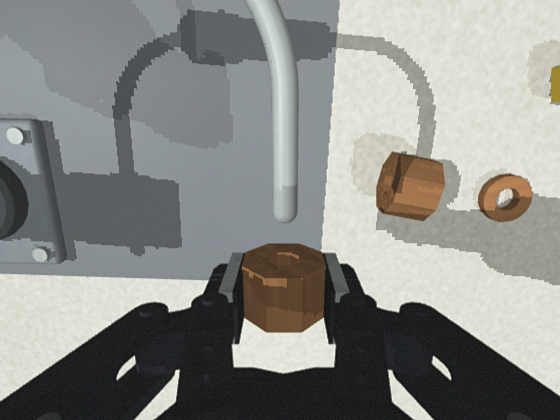

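>>> jog_arm --moves '[{"grip":0.6,"translation":[0,0.0006,0.0005],"twist":[0,0,0]},{"grip":0.6,"translation":[0.004,0,0],"twist":[0,0,0]},{"grip":0.6,"translation":[0.004,0,0],"twist":[0,0,0]},{"grip":0.6,"translation":[0.004,0,0],"twist":[0,0,0]},{"grip":0.6,"translation":[0.004,0,0],"twist":[0,0,0]},{"grip":0.6,"translation":[0.003,0,0],"twist":[0,0,0]},{"grip":0.6,"translation":[0.003,0,0],"twist":[0,0,0]},{"grip":0.6,"translation":[0,0,0],"twist":[0,0,0]},{"grip":0.6,"translation":[0,0,0],"twist":[0,0,0]}]'

```text
clock: 9.52
eef_pos: [529.2, -185.4, 125.7]
tcp_rot: [-3.142, 0.0, 0.038]
contact_force: [-0.2, -0.7, -0.7]
opening: 0.391
```

```bash
python3 look.py w6 | awk 'NR<3||NR>17'; python3 -c "
import cv2;i=cv2.imread('pics/w6.png')[170:350,190:390];cv2.imwrite('pics/w6c.png',cv2.resize(i,None,fx=3.3,fy=3.3,interpolation=2))"
```

```text
tcp [ 529.2  -185.42  125.68] [-3.1416e+00  2.0000e-04  3.8000e-02] 9.5167 F [-0.18 -0.71 -0.67] M [-0.008  0.014  0.004] 33.261966461565116
[[  0.   107.57 -30.37 -14.34  21.07 162.   223.  ]
 [192.    40.35   0.93 -14.33  10.35 272.   297.  ]
 [204.    35.38   0.73 -14.33  10.06 272.   296.  ]
 [216.    30.3    0.93 -14.33   9.77 273.   296.  ]
 [228.    25.1    0.93 -14.33   9.87 273.   296.  ]
 [240.    19.78   0.93 -14.32   9.98 273.   296.  ]
 [252.    14.35   0.94 -14.32  10.1  273.   296.  ]]
255 [283 285 291 292 230  96 109 192 194 188 187 184] [172 169 189 175 171  90  83 182 261 262 262 259 258 251]
260 [295 287 291 141  78 140 196 178 170 183 180 182] [184 192 184 193 187 189 128  67 142 265 276 260 261 257]
264 [273 282 119  73 158 206 191 189 199 182 194 187] [192 187 186 187 190 186 186 152  97 148 267 287 280 286]
```

View pics/w6c.png

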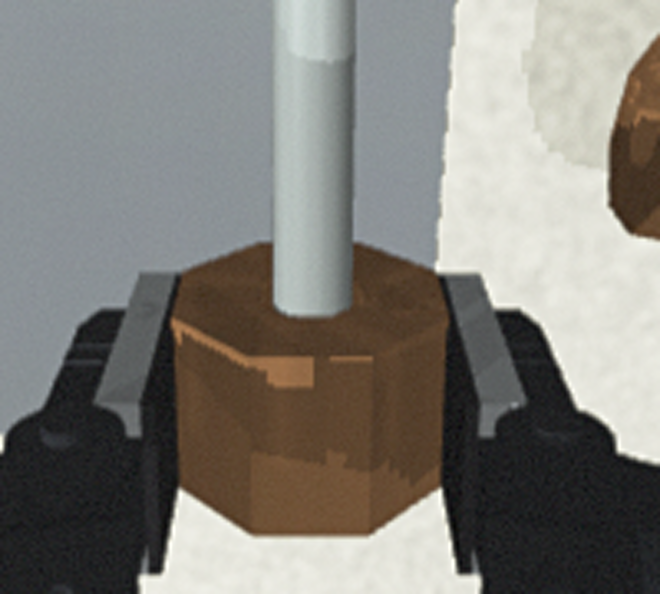

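```bash
python3 - <<'E'
from h import *
z=np.load("pics/w6.npz");p0=np.array([529.2,-185.42,125.68])
for zz in (140,145,146.5,125.7+13.6+6.5,125.7+30.6): print(zz,proj(z,[541,-184.95,zz]).round(1))
d=z["d"];P=bp(z,*np.meshgrid(range(560),range(420)),d)
for v in range(240,300,3): print(v,(P[v,285]-p0).round(1),(P[v,300]-p0).round(1),z["p"][v,285],z["p"][v,300])
E
```

```text
140 [282.2 257.5]
145 [282.2 262.8]
146.5 [282.2 264.5]
145.8 [282.2 263.7]
156.3 [282.1 276.3]
240 [22.1 -0.3 19.9] [ -36.3  -16.  -123.3] [167 176 172] [140 146 150]
243 [21.2 -0.3 20.7] [ -39.7  -16.3 -124.8] [167 174 172] [132 134 137]
246 [19.6 -0.4 20. ] [11.6 -7.7  0.8] [167 175 171] [75 55 38]
249 [18.6 -0.4 20.8] [11.8 -7.5  4.7] [164 172 168] [76 58 39]
252 [17.5 -0.5 21.2] [11.5 -7.4  7.3] [165 176 172] [75 58 39]
255 [15.6 -0.5 20. ] [12.1 -7.2 11.9] [167 175 172] [77 59 38]
258 [14.2 -0.6 19.7] [11.8 -7.1 14.1] [164 174 168] [78 58 40]
261 [13.5 -0.6 21. ] [11.1 -7.  15.7] [164 172 169] [87 64 44]
264 [11.7 -0.7 20.1] [11.5 -6.8 19.3] [169 180 175] [78 59 39]
267 [11.  -0.7 21.4] [12.  -6.6 22.9] [79 58 40] [80 60 41]
270 [11.9 -0.7 25.8] [12.1 -6.5 25.6] [79 59 38] [86 63 42]
273 [11.3 -0.7 27. ] [11.5 -6.5 27. ] [80 58 42] [89 68 47]
276 [11.  -0.7 28.9] [11.7 -6.3 29.7] [81 60 45] [76 56 39]
279 [10.7 -0.7 30.7] [11.1 -6.3 30.9] [95 70 48] [117  85  56]
282 [ 9.9 -0.7 31.4] [ 9.3 -6.4 30. ] [91 66 44] [96 72 48]
285 [ 8.  -0.8 30.3] [ 8.4 -6.5 30.7] [93 69 44] [98 72 50]
288 [ 6.9 -0.8 30.6] [ 7.1 -6.5 30.6] [88 66 42] [96 71 48]
291 [ 5.3 -0.9 30.1] [ 5.9 -6.6 30.8] [89 65 45] [95 70 48]
294 [ 4.  -0.9 30.2] [ 4.7 -6.6 31. ] [92 67 47] [93 69 45]
297 [ 3.  -1.  30.6] [ 3.9 -6.7 31.7] [93 67 48] [93 68 45]
```

>>> jog_arm --moves '[{"grip":0.6,"translation":[0,0.0003,-0.0012],"twist":[0,0,0]},{"grip":0.6,"translation":[0,0,0],"twist":[0,0,0]},{"grip":0.6,"translation":[0,0,0],"twist":[0,0,0]},{"grip":0.6,"translation":[0,0,0],"twist":[0,0,0]}]'

```text
clock: 9.9
eef_pos: [529.1, -185.8, 127.1]
tcp_rot: [3.142, -0.0, 0.038]
contact_force: [0.1, 1.0, 1.1]
opening: 0.394
```

```bash
cat > rel.py <<'E'
from look import *
# relative rod vs piece, tool frame (depth + columns)
p,R,s,z,P,T=look(sys.argv[1]); d=z["d"]
c=T[:, 270:300].reshape(-1,3); pc=z["p"][:,270:300].reshape(-1,3).astype(int)
brown=(pc[:,0]-pc[:,2]>20)
top=c[brown&(c[:,0]>-9)&(c[:,0]<9)&(abs(c[:,1])<5)&(c[:,2]<-25)]
print("piece top toolz",np.median(top[:,2]).round(2),len(top))
rows=[]
for v in range(150,275):
    m=(T[v,:,0]>12.5)&(T[v,:,0]<45)&(T[v,:,2]<-8)&(abs(T[v,:,1])<12)&(z["p"][v,:,0].astype(int)-z["p"][v,:,2]<15)
    u=np.where(m)[0]
    if len(u)>15: rows.append([v,(u.min()+u.max())/2,np.median(T[v,(u.min()+u.max())//2-2:(u.min()+u.max())//2+3,2]),np.median(T[v,u,0])])
rows=np.array(rows); n=rows[rows[:,3]<30]
print("rod top toolz",np.median(n[:,2]).round(2)," rod col near",np.median(n[:,1]), "col far",np.median(rows[rows[:,3]>30][:,1]),len(n))
print("rod above piece ctr by",(np.median(top[:,2])+17-(np.median(n[:,2])+5)).round(2))
ms=[]
for v in range(252,266):
    g=z["p"][v].astype(int).sum(1); ms.append((236+g[236:252].argmin()+318+g[318:334].argmin())/2)
print("piece col",np.mean(ms).round(2))
E
python3 rel.py w7
```

```text
tcp [ 529.09 -185.82  127.11] [ 3.1415e+00 -1.0000e-04  3.7700e-02] 9.9 F [0.13 0.96 1.08] M [ 0.044 -0.066 -0.042] 33.46955340192992
piece top toolz -30.99 1051
rod top toolz -18.5  rod col near 283.5 col far 283.5 40
rod above piece ctr by -0.49
piece col 283.64
```

>>> jog_arm --moves '[{"grip":0.6,"translation":[0.004,0,0.0004],"twist":[0,0,0]},{"grip":0.6,"translation":[0.004,0,0],"twist":[0,0,0]},{"grip":0.6,"translation":[0.004,0,0],"twist":[0,0,0]},{"grip":0.6,"translation":[0.004,0,0],"twist":[0,0,0]},{"grip":0.6,"translation":[0.004,0,0],"twist":[0,0,0]},{"grip":0.6,"translation":[0.004,0,0],"twist":[0,0,0]},{"grip":0.6,"translation":[0.003,0,0],"twist":[0,0,0]},{"grip":0.6,"translation":[0,0,0],"twist":[0,0,0]},{"grip":0.6,"translation":[0,0,0],"twist":[0,0,0]}]'

```text
clock: 10.7
eef_pos: [556.2, -184.7, 126.5]
tcp_rot: [-3.142, 0.0, 0.038]
contact_force: [-0.1, 0.1, -0.8]
opening: 0.387
```

```bash
python3 rel.py w8; cat > arc.py <<'E'
from look import *
# fit rod ahead from wrist npz: points in world
def pts(name):
    z=np.load(f"pics/{name}.npz"); d=z["d"];P=bp(z,*np.meshgrid(range(560),range(420)),d)
    pc=z["p"].astype(int)
    m=((P[...,2]>125)&(P[...,2]<160)&(d>0)&(pc[...,0]-pc[...,2]<12)).astype(np.uint8)
    m[262:]=0
    n,l,st,ce=cv2.connectedComponentsWithStats(m); i=1+st[1:,4].argmax()
    return z,(l==i)
if __name__=="__main__":
    z,m=pts(sys.argv[1]); cv2.imwrite("pics/m.png",m.astype(np.uint8)*255); print(m.sum())
E
python3 arc.py w8
```

```text
tcp [ 556.2  -184.7   126.49] [-3.1415e+00  2.0000e-04  3.8000e-02] 10.7 F [-0.07  0.14 -0.83] M [-0.019 -0.004  0.036] 32.885247499769655
piece top toolz -31.03 1045
rod top toolz -18.97  rod col near 283.5 col far 282.0 40
rod above piece ctr by -0.05
piece col 283.57
10399
```

View pics/w8.png

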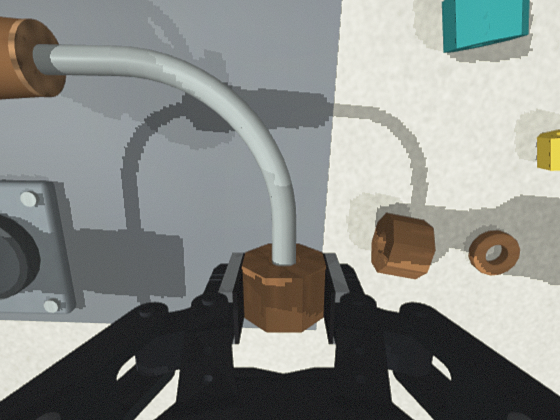

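View pics/m.png

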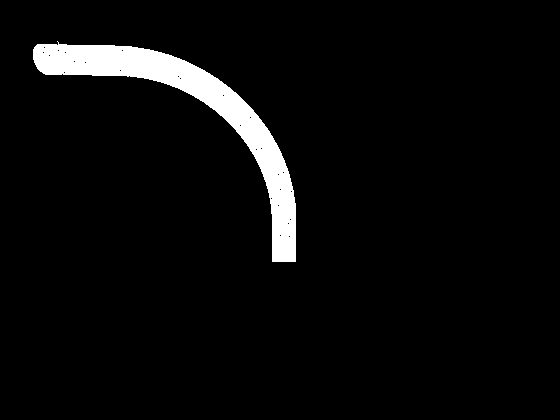

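```bash
cat > fit.py <<'E'
from arc import *
from scipy.optimize import least_squares
def run(name,p,R,piececol=283.57,arcsel=None):
    z,m=pts(name)
    m=cv2.morphologyEx(m.astype(np.uint8),cv2.MORPH_CLOSE,np.ones((3,3)))
    cs,_=cv2.findContours(m,cv2.RETR_EXTERNAL,cv2.CHAIN_APPROX_NONE); c=max(cs,key=len)[:,0,:]
    # subpixel outward half pixel ignored symmetric; unproject
    W=np.array([ray(z,u,v,140) for u,v in c])
    # bias: piece centre measured
    f=ray(z,piececol,258,140); b=((f-p)@R)[1]; print("tool-y bias",b.round(2))
    T=(W-p)@R; T[:,1]-=b
    return c,T[:,:2]
E
python3 - <<'E'
from fit import *
p=np.array([556.2,-184.7,126.49]);R=Ro.from_euler("xyz",[-3.1415,0.0002,0.038]).as_matrix()
c,T=run("w8",p,R)
good=(c[:,1]<258)&(c[:,0]>60)
c=c[good];T=T[good]
# model: leg line through (0,y0) heading a ; tangent at x=xt ; arc radius 60 turning to -tool y (world +y)
def model(q,T):
    y0,a,xt,sweep=q
    u=np.array([np.cos(a),np.sin(a)]); n=np.array([u[1],-u[0]])  # n toward -y : left in world
    S=np.array([xt,y0+np.tan(a)*xt]); C=S+60*n
    rel=T-C
    th=np.arctan2(rel@u,-(rel@n)) # angle along arc
    E=C+60*(-n*np.cos(sweep)+u*np.sin(sweep)); t=u*np.cos(sweep)+n*np.sin(sweep); nn=np.array([t[1],-t[0]])
    d=np.where(th<0,-( (T-S)@n),np.where(th>sweep,-((T-E)@nn),np.hypot(*rel.T)-60))
    return d,C,S,E
for qf in [None]:
    fun=lambda q: np.abs(model(q[:4],T)[0])-q[4]
    s=least_squares(fun,[0,0,30,1.53,5],loss="soft_l1",f_scale=.3)
    d,C,S,E=model(s.x[:4],T)
    print(s.x.round(4),"rms",np.sqrt(np.mean(s.fun**2)),"C",C,"S",S,"E",E)
    W=lambda t: (p+R@np.array([t[0],t[1],0]))[:2].round(1)
    print("world C,S,E",W(C),W(S),W(E))
E
```

```text
tool-y bias 0.56
[ 5.93000e-02 -5.00000e-03  2.89562e+01  1.53970e+00  4.86030e+00] rms 0.10194475109792887 C [ 28.65322877 -60.08614573] S [28.95616979 -0.08691051] E [ 88.63292433 -58.52533821]
world C,S,E [ 582.5 -123.6] [ 585.1 -183.5] [ 642.5 -122.8]
```

```bash
cat > plan.py <<'E'
import numpy as np
# centreline in frame F: leg heading a through (0,y0), arc of 60 from S, sweep, then straight
def center(s,q):
    y0,a,xt,sw=q; u=np.array([np.cos(a),np.sin(a)]);n=np.array([u[1],-u[0]]);S=np.array([xt,y0+np.tan(a)*xt])
    if s<0: return S+s*u
    f=min(s/60,sw); P=S+60*n+60*(-n*np.cos(f)+u*np.sin(f))
    if s>60*sw: P=P+(s-60*sw)*(u*np.cos(f)+n*np.sin(f))
    return P
def best(s,q):
    t=np.linspace(-12,12,25); X=np.array([center(s+k,q) for k in t])
    d=X[-1]-X[0]; d/=np.linalg.norm(d)
    from scipy.optimize import minimize
    c0=X[12]
    def cost(v):
        h=np.arctan2(d[1],d[0])+v[0]; nn=np.array([-np.sin(h),np.cos(h)]); return np.max(np.abs((X-c0)@nn-v[1]))
    r=minimize(cost,[0,0],method="Nelder-Mead",options=dict(initial_simplex=[[0,0],[.02,0],[0,.6]],xatol=1e-5,fatol=1e-5))
    h=np.arctan2(d[1],d[0])+r.x[0]; nn=np.array([-np.sin(h),np.cos(h)])
    return c0+r.x[1]*nn,h,r.fun
def plan(q,pose0,svals):
    (x,y),h=pose0[:2],pose0[2]
    for s in svals:
        P,hn,e=best(s,q); c,si=np.cos(h),np.sin(h); dx,dy=P[0]-x,P[1]-y
        print(f"s={s:6.1f} trans {c*dx+si*dy:7.2f} {-si*dx+c*dy:7.2f} twist {hn-h:8.4f}  (F {P.round(2)} h {hn:.4f} dev {e:.2f})")
        x,y=P;h=hn
E
python3 - <<'E'
from plan import *
plan((0.06,-0.005,28.96,1.54),(0,0,0),[-25,-21,-17,-14,-11,-8,-5,-2,1,4,7,10,13,16,19,22])
E
```

```text
s= -25.0 trans    3.96    0.04 twist  -0.0050  (F [3.96 0.04] h -0.0050 dev 0.00)
s= -21.0 trans    4.00    0.00 twist   0.0000  (F [7.96 0.02] h -0.0050 dev 0.00)
s= -17.0 trans    4.00   -0.00 twist  -0.0000  (F [11.96  0.  ] h -0.0050 dev 0.00)
s= -14.0 trans    3.00   -0.00 twist   0.0000  (F [ 1.496e+01 -1.000e-02] h -0.0050 dev 0.00)
s= -11.0 trans    3.00   -0.00 twist  -0.0003  (F [17.96 -0.03] h -0.0053 dev 0.00)
s=  -8.0 trans    3.00   -0.01 twist  -0.0052  (F [20.96 -0.06] h -0.0106 dev 0.06)
s=  -5.0 trans    3.00   -0.03 twist  -0.0115  (F [23.96 -0.11] h -0.0220 dev 0.15)
s=  -2.0 trans    3.00   -0.05 twist  -0.0177  (F [26.95 -0.23] h -0.0397 dev 0.26)
s=   1.0 trans    2.99   -0.07 twist  -0.0239  (F [29.94 -0.42] h -0.0636 dev 0.37)
s=   4.0 trans    2.99   -0.09 twist  -0.0302  (F [32.91 -0.69] h -0.0938 dev 0.47)
s=   7.0 trans    2.98   -0.10 twist  -0.0365  (F [35.87 -1.07] h -0.1303 dev 0.55)
s=  10.0 trans    2.97   -0.09 twist  -0.0427  (F [38.81 -1.55] h -0.1730 dev 0.59)
s=  13.0 trans    2.97   -0.08 twist  -0.0486  (F [41.72 -2.14] h -0.2217 dev 0.60)
s=  16.0 trans    2.97   -0.07 twist  -0.0500  (F [44.6  -2.86] h -0.2717 dev 0.60)
s=  19.0 trans    2.97   -0.07 twist  -0.0500  (F [47.44 -3.73] h -0.3217 dev 0.60)
s=  22.0 trans    2.97   -0.07 twist  -0.0500  (F [50.23 -4.74] h -0.3717 dev 0.60)
```

>>> jog_arm --moves '[{"grip":0.6,"translation":[0.004,0,0],"twist":[0,0,-0.005]},{"grip":0.6,"translation":[0.004,0,0],"twist":[0,0,0]},{"grip":0.6,"translation":[0.004,0,0],"twist":[0,0,0]},{"grip":0.6,"translation":[0.003,0,0],"twist":[0,0,0]},{"grip":0.6,"translation":[0.003,0,0],"twist":[0,0,0]},{"grip":0.6,"translation":[0.003,0,0],"twist":[0,0,-0.005]},{"grip":0.6,"translation":[0.003,0,0],"twist":[0,0,-0.012]},{"grip":0.6,"translation":[0.003,-5e-05,0],"twist":[0,0,-0.018]},{"grip":0.6,"translation":[0,0,0],"twist":[0,0,0]},{"grip":0.6,"translation":[0,0,0],"twist":[0,0,0]}]'

```text
clock: 11.58
eef_pos: [583.2, -183.5, 126.5]
tcp_rot: [-3.142, 0.0, 0.078]
contact_force: [-0.1, 0.1, -0.5]
opening: 0.392
```

```bash
python3 rel.py w9; cat > fitm.py <<'E'
from fit import *
def model(q,T):
    y0,a,xt,sweep=q
    u=np.array([np.cos(a),np.sin(a)]); n=np.array([u[1],-u[0]])
    S=np.array([xt,y0+np.tan(a)*xt]); C=S+60*n; rel=T-C
    th=np.arctan2(rel@u,-(rel@n))
    E=C+60*(-n*np.cos(sweep)+u*np.sin(sweep)); t=u*np.cos(sweep)+n*np.sin(sweep); nn=np.array([t[1],-t[0]])
    return np.where(th<0,-((T-S)@n),np.where(th>sweep,-((T-E)@nn),np.hypot(*rel.T)-60)),C,S,E,np.arctan2(t[1],t[0])
# arc seen from inside it: unknown C (2), and end angle; report in tool frame
def arcfit(name,p,R,piececol,umin=60,vmax=255,arc_only=False):
    c,T=run(name,p,R,piececol); g=(c[:,1]<vmax)&(c[:,0]>umin)&(c[:,1]>2); T=T[g]
    def fun(q):
        C=q[:2]; te=q[2]; rel=T-C   # te: world-free angle of end point direction in tool frame
        ang=np.arctan2(rel[:,1],rel[:,0]) # arc runs from +y side (ang=pi/2) toward ang decreasing
        e=np.array([np.cos(te),np.sin(te)])
        return np.abs(np.where(ang<te,(rel@e)-60,np.hypot(*rel.T)-60))-q[3]
    best=None
    for C0,t0 in (((5,-60),.1),((0,-60),.5),((-10,-58),.9)):
        s=least_squares(fun,[*C0,t0,5],loss="soft_l1",f_scale=.3)
        if best is None or s.cost<best.cost: best=s
    s=best; C=s.x[:2]; te=s.x[2]
    print("C",C.round(2),"endang",te.round(4),"w",s.x[3].round(2),"rms",np.sqrt(np.mean(s.fun**2)).round(3))
    # piece: radial distance of tool origin, heading relative to tangent
    rho=np.hypot(*C); al=np.arctan2(-C[1],-C[0]); # angle of piece around C
    print("piece radius",rho.round(2),"(want 59.4)  heading err (tool vs tangent, + = tool points outward)",(np.pi/2-al).round(4)*-1, "remaining arc rad",(al-te).round(4))
    return C,te
if __name__=="__main__":
    n=sys.argv[1]; p,R,s=pose(); arcfit(n,p,R,float(sys.argv[2]),*[int(a) for a in sys.argv[3:]])
E
python3 fitm.py w9 283.57
```

```text
tcp [ 583.15 -183.46  126.53] [-3.1415e+00  1.0000e-04  7.8100e-02] 11.5833 F [-0.06  0.06 -0.54] M [-0.016 -0.018  0.03 ] 33.27839551211761
piece top toolz -31.0 1050
rod top toolz -18.95  rod col near 279.0 col far 264.0 40
rod above piece ctr by -0.04
piece col 283.25
tool-y bias 0.52
C [  4.07 -59.79] endang 0.0613 w 4.92 rms 0.127
piece radius 59.93 (want 59.4)  heading err (tool vs tangent, + = tool points outward) 0.068 remaining arc rad 1.5775
```

View pics/w9.png

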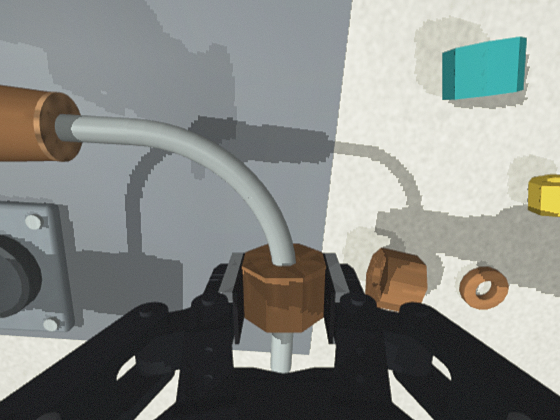

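>>> jog_arm --moves '[{"grip":0.6,"translation":[0.003,-0.0001,0],"twist":[0,0,-0.024]},{"grip":0.6,"translation":[0.003,-0.0001,0],"twist":[0,0,-0.03]},{"grip":0.6,"translation":[0.003,-0.0001,0],"twist":[0,0,-0.036]},{"grip":0.6,"translation":[0.003,-0.0001,0],"twist":[0,0,-0.043]},{"grip":0.6,"translation":[0.003,-0.0001,0],"twist":[0,0,-0.049]},{"grip":0.6,"translation":[0.003,-0.0001,0],"twist":[0,0,-0.05]},{"grip":0.6,"translation":[0,0,0],"twist":[0,0,0]},{"grip":0.6,"translation":[0,0,0],"twist":[0,0,0]},{"grip":0.6,"translation":[0,0,0],"twist":[0,0,0]}]'

```text
clock: 12.38
eef_pos: [600.5, -180.1, 126.6]
tcp_rot: [-3.141, 0.0, 0.309]
contact_force: [0.1, -0.1, -0.7]
opening: 0.392
```

```bash
python3 rel.py w10;python3 fitm.py w10 283.5 90
```

```text
tcp [ 600.52 -180.11  126.56] [-3.1415e+00  2.0000e-04  3.0860e-01] 12.3833 F [ 0.08 -0.11 -0.69] M [ 0.03  -0.041 -0.004] 33.28810451006969
piece top toolz -30.98 1055
rod top toolz -18.99  rod col near 277.5 col far 263.75 40
rod above piece ctr by 0.01
piece col 283.46
tool-y bias 0.27
C [ -0.23 -59.16] endang 0.2889 w 4.94 rms 0.688
piece radius 59.16 (want 59.4)  heading err (tool vs tangent, + = tool points outward) -0.0039 remaining arc rad 1.278
```

View pics/w10.png

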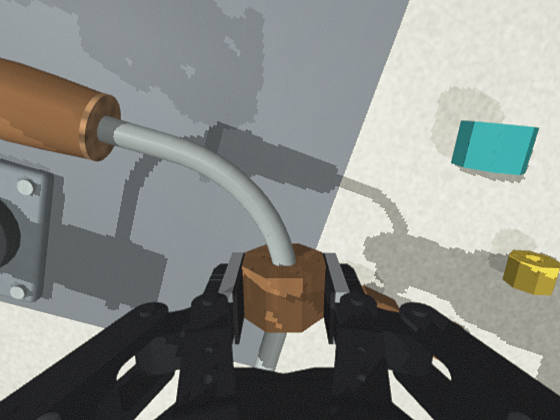

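>>> jog_arm --moves '[{"grip":0.6,"translation":[0.00297,0,0],"twist":[0,0,-0.05]},{"grip":0.6,"translation":[0.00297,0,0],"twist":[0,0,-0.05]},{"grip":0.6,"translation":[0.00297,-7e-05,0],"twist":[0,0,-0.05]},{"grip":0.6,"translation":[0.00297,-7e-05,0],"twist":[0,0,-0.05]},{"grip":0.6,"translation":[0.00297,-7e-05,0],"twist":[0,0,-0.05]},{"grip":0.6,"translation":[0.00297,-7e-05,0],"twist":[0,0,-0.05]},{"grip":0.6,"translation":[0.00297,-7e-05,0],"twist":[0,0,-0.05]},{"grip":0.6,"translation":[0.00297,-7e-05,0],"twist":[0,0,-0.05]},{"grip":0.6,"translation":[0,0,0],"twist":[0,0,0]},{"grip":0.6,"translation":[0,0,0],"twist":[0,0,0]}]'

```text
clock: 13.27
eef_pos: [621.3, -168.7, 126.6]
tcp_rot: [-3.141, 0.0, 0.708]
contact_force: [0.1, 0.9, -0.8]
opening: 0.391
```

```bash
python3 rel.py w11;python3 fitm.py w11 283.5 180; python3 fitm.py w11 283.5 195
```

```text
tcp [ 621.26 -168.72  126.58] [-3.1415e+00  1.0000e-04  7.0790e-01] 13.2667 F [ 0.09  0.9  -0.84] M [ 0.032 -0.011 -0.015] 33.26886324291677
piece top toolz -31.0 1063
rod top toolz -18.96  rod col near 277.5 col far 264.0 40
rod above piece ctr by -0.04
piece col 283.25
tool-y bias -0.14
C [ -0.43 -59.11] endang 0.6876 w 4.99 rms 0.119
piece radius 59.11 (want 59.4)  heading err (tool vs tangent, + = tool points outward) -0.0072 remaining arc rad 0.8759
tool-y bias -0.14
C [ -0.45 -59.1 ] endang 0.6899 w 4.99 rms 0.119
piece radius 59.1 (want 59.4)  heading err (tool vs tangent, + = tool points outward) -0.0076 remaining arc rad 0.8733
```

View pics/w11.png

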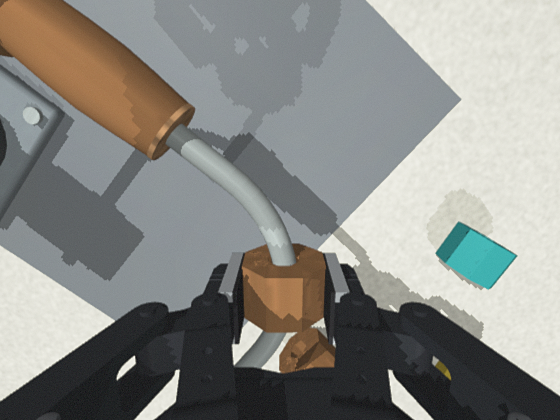

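>>> jog_arm --moves '[{"grip":0.6,"translation":[0.00297,5e-05,0],"twist":[0,0,-0.048]},{"grip":0.6,"translation":[0.00297,0,0],"twist":[0,0,-0.048]},{"grip":0.6,"translation":[0.00297,0,0],"twist":[0,0,-0.048]},{"grip":0.6,"translation":[0.00297,-7e-05,0],"twist":[0,0,-0.05]},{"grip":0.6,"translation":[0.00297,-7e-05,0],"twist":[0,0,-0.05]},{"grip":0.6,"translation":[0.00297,-7e-05,0],"twist":[0,0,-0.05]},{"grip":0.6,"translation":[0.00297,-7e-05,0],"twist":[0,0,-0.05]},{"grip":0.6,"translation":[0.00297,-7e-05,0],"twist":[0,0,-0.05]},{"grip":0.6,"translation":[0,0,0],"twist":[0,0,0]},{"grip":0.6,"translation":[0,0,0],"twist":[0,0,0]}]'

```text
clock: 14.15
eef_pos: [636.0, -150.4, 126.6]
tcp_rot: [-3.142, 0.0, 1.101]
contact_force: [-0.1, 0.4, -0.4]
opening: 0.391
```

```bash
python3 rel.py w12;python3 fitm.py w12 283.5 245
```

```text
tcp [ 636.03 -150.45  126.61] [-3.1415e+00  1.0000e-04  1.1013e+00] 14.15 F [-0.06  0.38 -0.4 ] M [-0.031  0.006  0.019] 33.205957342804254
piece top toolz -30.89 1057
rod top toolz -18.88  rod col near 276.5 col far 264.5 40
rod above piece ctr by -0.01
piece col 283.43
tool-y bias -0.53
C [ -0.69 -59.28] endang 1.0843 w 4.9 rms 0.149
piece radius 59.28 (want 59.4)  heading err (tool vs tangent, + = tool points outward) -0.0117 remaining arc rad 0.4748
```

View pics/w12.png

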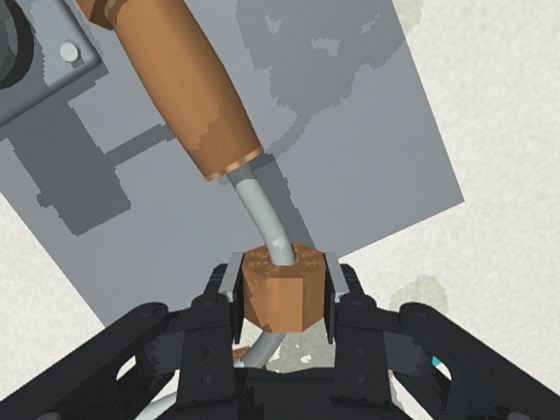

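```bash
python3 - <<'E'
from plan import *
f=1.065; pos=np.array([0,-60])+59.3*np.array([np.sin(f),np.cos(f)])
plan((0,0,0,1.54),(*pos,-f-.008),[66.9,69.9,72.9,75.9,78.9,81.9,84.9,87.9,90.9,93.9,96.9,99.9,101.9,103.9,105.9,106.4])
E
```

```text
s=  66.9 trans    2.97    0.05 twist  -0.0420  (F [ 53.34 -33.85] h -1.1150 dev 0.60)
s=  69.9 trans    2.97   -0.07 twist  -0.0500  (F [ 54.58 -36.55] h -1.1650 dev 0.60)
s=  72.9 trans    2.97   -0.07 twist  -0.0500  (F [ 55.68 -39.31] h -1.2150 dev 0.60)
s=  75.9 trans    2.97   -0.07 twist  -0.0500  (F [ 56.65 -42.12] h -1.2650 dev 0.60)
s=  78.9 trans    2.97   -0.07 twist  -0.0500  (F [ 57.47 -44.97] h -1.3150 dev 0.60)
s=  81.9 trans    2.97   -0.07 twist  -0.0492  (F [ 58.15 -47.86] h -1.3642 dev 0.59)
s=  84.9 trans    2.97   -0.04 twist  -0.0438  (F [ 58.72 -50.78] h -1.4080 dev 0.56)
s=  87.9 trans    2.98   -0.02 twist  -0.0375  (F [ 59.19 -53.72] h -1.4455 dev 0.49)
s=  90.9 trans    2.99   -0.01 twist  -0.0312  (F [ 59.56 -56.69] h -1.4768 dev 0.39)
s=  93.9 trans    2.99   -0.00 twist  -0.0250  (F [ 59.84 -59.66] h -1.5017 dev 0.28)
s=  96.9 trans    3.00   -0.00 twist  -0.0187  (F [ 60.04 -62.65] h -1.5205 dev 0.17)
s=  99.9 trans    3.00   -0.01 twist  -0.0125  (F [ 60.19 -65.65] h -1.5330 dev 0.07)
s= 101.9 trans    2.00   -0.00 twist  -0.0049  (F [ 60.26 -67.65] h -1.5378 dev 0.02)
s= 103.9 trans    2.00   -0.00 twist  -0.0021  (F [ 60.33 -69.65] h -1.5399 dev 0.00)
s= 105.9 trans    2.00   -0.00 twist  -0.0001  (F [ 60.39 -71.65] h -1.5400 dev 0.00)
s= 106.4 trans    0.50   -0.00 twist   0.0000  (F [ 60.4  -72.15] h -1.5400 dev 0.00)
```

>>> jog_arm --moves '[{"grip":0.6,"translation":[0.00297,5e-05,0],"twist":[0,0,-0.042]},{"grip":0.6,"translation":[0.00297,-7e-05,0],"twist":[0,0,-0.05]},{"grip":0.6,"translation":[0.00297,-7e-05,0],"twist":[0,0,-0.05]},{"grip":0.6,"translation":[0.00297,-7e-05,0],"twist":[0,0,-0.05]},{"grip":0.6,"translation":[0.00297,-7e-05,0],"twist":[0,0,-0.05]},{"grip":0.6,"translation":[0.00297,-7e-05,0],"twist":[0,0,-0.049]},{"grip":0.6,"translation":[0.00297,-4e-05,0],"twist":[0,0,-0.044]},{"grip":0.6,"translation":[0.003,-2e-05,0],"twist":[0,0,-0.038]},{"grip":0.6,"translation":[0,0,0],"twist":[0,0,0]},{"grip":0.6,"translation":[0,0,0],"twist":[0,0,0]}]'

```text
clock: 15.03
eef_pos: [642.7, -127.8, 126.6]
tcp_rot: [-3.142, 0.0, 1.474]
contact_force: [0.2, 0.1, -0.3]
opening: 0.391
```

```bash
python3 rel.py w13; python3 - <<'E'
from h import *
p,R,s=pose(); z=np.load("pics/w13.npz"); P=bp(z,*np.meshgrid(range(560),range(420)),z["d"]);T=(P-p)@R; c=z["p"].astype(int)
for v in range(170,268,4):
    m=(T[v,:,0]>12.3)&(T[v,:,2]<-5)&(abs(T[v,:,1])<25); u=np.where(m)[0]
    if len(u): print(v,u.min(),u.max(),(u.min()+u.max())/2,np.median(T[v,u],0).round(1),((ray(z,(u.min()+u.max())/2,v,140)-p)@R).round(2)[:2],c[v,(u.min()+u.max())//2])
E
```

```text
tcp [ 642.7  -127.81  126.62] [-3.1415e+00  1.0000e-04  1.4744e+00] 15.0333 F [ 0.25  0.09 -0.32] M [-0.059 -0.014 -0.077] 33.225979227691674
piece top toolz -30.87 1051
rod top toolz -18.9  rod col near 279.5 col far nan 35
rod above piece ctr by 0.03
piece col 283.57
170 235 529 382.0 [ 51.8  -5.4 -26.5] [49.39 37.91] [141 147 150]
174 236 305 270.5 [ 50.3  -5.4 -26.1] [47.81 -5.94] [146 107  72]
178 87 305 196.0 [ 48.8  -4.7 -25.9] [ 46.21 -35.47] [146 152 157]
182 237 537 387.0 [ 47.4  -5.1 -26.1] [44.58 40.3 ] [143 149 155]
186 61 369 215.0 [ 45.9  -4.3 -26.3] [ 42.96 -28.14] [145 151 156]
190 3 306 154.5 [ 44.4  -4.6 -25.9] [ 41.33 -52.46] [146 152 156]
194 240 460 350.0 [ 42.8  -4.4 -25.8] [39.66 25.89] [144 149 154]
198 241 472 356.5 [ 41.4  -3.7 -25.9] [38.  28.6] [142 149 151]
202 198 424 311.0 [ 39.8  -3.9 -25.7] [36.33 10.31] [144 150 152]
206 135 307 221.0 [ 38.2  -3.5 -25.6] [ 34.65 -26.19] [143 152 153]
210 186 307 246.5 [ 36.6  -3.5 -25.1] [ 32.94 -15.89] [123  86  56]
214 245 509 377.0 [ 35.1  -3.6 -25.3] [31.23 37.4 ] [141 149 152]
218 245 298 271.5 [ 33.5  -5.2 -25.3] [29.51 -5.74] [143 104  67]
222 249 500 374.5 [ 32.2  -5.8 -26. ] [27.77 36.65] [139 145 150]
226 211 289 250.0 [ 27.8  -3.  -18.3] [ 26.02 -14.67] [102 103 107]
230 93 473 283.0 [ 26.2  -2.4 -18.5] [24.26 -1.03] [104 109 106]
234 267 518 392.5 [ 24.4  -2.2 -18.2] [22.48 44.56] [139 148 152]
238 239 392 315.5 [ 22.7  -2.  -18.4] [20.69 12.55] [141 148 150]
242 174 528 351.0 [ 20.9  -0.9 -18.3] [18.89 27.49] [138 145 149]
246 269 292 280.5 [ 19.2  -2.  -18.3] [17.08 -2.09] [168 177 172]
250 202 313 257.5 [ 17.2  -1.6 -17.9] [ 15.25 -11.82] [118  86  56]
254 15 521 268.0 [ 15.5  -0.9 -18. ] [13.4 -7.4] [124  87  56]
258 209 293 251.0 [ 13.8  -1.4 -18.1] [ 11.55 -14.67] [117  85  55]
262 199 501 350.0 [ 12.5  -1.  -19.2] [ 9.68 27.6 ] [142 150 151]
266 248 349 298.5 [ 12.4  -0.7 -22.6] [7.79 5.61] [129  93  63]
  return _methods._mean(a, axis=axis, dtype=dtype,
  ret = ret.dtype.type(ret / rcount)
```

View pics/w13.png

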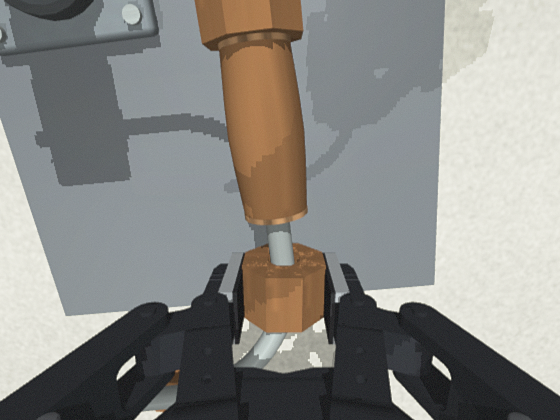

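>>> jog_arm --moves '[{"grip":0.6,"translation":[0.003,0,0],"twist":[0,0,-0.033]},{"grip":0.6,"translation":[0.003,0,0],"twist":[0,0,-0.028]},{"grip":0.6,"translation":[0.003,0,0],"twist":[0,0,-0.021]},{"grip":0.6,"translation":[0.003,0,0],"twist":[0,0,-0.014]},{"grip":0.6,"translation":[0.002,0,0],"twist":[0,0,-0.006]},{"grip":0.6,"translation":[0,0,0],"twist":[0,0,0]},{"grip":0.6,"translation":[0,0,0],"twist":[0,0,0]},{"grip":0.6,"translation":[0,0,0],"twist":[0,0,0]}]'

```text
clock: 15.75
eef_pos: [643.4, -113.7, 126.6]
tcp_rot: [3.142, 0.0, 1.578]
contact_force: [0.7, 0.4, 1.0]
opening: 0.391
```

```bash
python3 - <<'E'
from look import *
p,R,s,z,P,T=look("w14")
for v in range(60,270,6):
    c=z["p"][v].astype(int); m=(c[:,0]-c[:,2]>25); m[:220]=0;m[340:]=0; m&=(abs(T[v,:,1])<22)
    u=np.where(m)[0]
    if len(u): print(v,u.min(),u.max(),(u.min()+u.max())/2,T[v,int(u.mean())].round(1))
i=cv2.imread('pics/w14.png')[150:350,190:390];cv2.imwrite('pics/w14c.png',cv2.resize(i,None,fx=3,fy=3,interpolation=2))
E
```

```text
tcp [ 643.44 -113.73  126.63] [3.1416e+00 1.0000e-04 1.5785e+00] 15.75 F [0.65 0.39 0.96] M [-0.087  0.028  0.08 ] 33.26733155748928
60 230 329 279.5 [ 86.8  -2.2 -32.4]
66 230 329 279.5 [ 85.4  -2.2 -30.2]
72 230 329 279.5 [ 83.6  -2.2 -30.7]
78 231 329 280.0 [ 81.8  -1.9 -30.8]
84 245 314 279.5 [ 80.3  -2.3 -27. ]
90 246 314 280.0 [ 78.5  -2.  -26.5]
96 246 314 280.0 [ 76.6  -2.  -27. ]
102 246 315 280.5 [ 74.7  -2.  -27.3]
108 246 315 280.5 [ 72.8  -2.  -27.2]
114 245 315 280.0 [ 70.9  -2.  -28.5]
120 245 316 280.5 [ 68.9  -2.  -27.2]
126 245 316 280.5 [ 66.9  -2.  -26.2]
132 245 316 280.5 [ 65.1  -2.  -29.7]
138 245 317 281.0 [ 62.9  -1.7 -27. ]
144 245 317 281.0 [ 60.9  -1.7 -27.4]
150 245 317 281.0 [ 59.   -1.7 -28.5]
156 245 317 281.0 [ 57.   -1.7 -28.5]
162 245 317 281.0 [ 54.9  -1.7 -28.4]
168 245 317 281.0 [ 52.7  -1.7 -28. ]
174 245 317 281.0 [ 50.9  -1.7 -29.3]
180 246 317 281.5 [ 48.4  -1.7 -27.8]
186 246 316 281.0 [ 46.3  -1.7 -28. ]
192 247 316 281.5 [ 43.9  -1.7 -27.2]
198 247 316 281.5 [ 41.9  -1.7 -27.9]
204 248 315 281.5 [ 39.9  -1.7 -28.7]
210 249 315 282.0 [ 37.2  -1.4 -27.3]
216 249 314 281.5 [ 35.2  -1.8 -28.2]
222 250 313 281.5 [ 32.8  -1.8 -27.8]
228 251 313 282.0 [ 30.   -1.4 -26.7]
234 252 312 282.0 [ 27.6  -1.4 -26.7]
240 252 312 282.0 [ 24.9  -1.4 -26. ]
246 252 312 282.0 [ 22.5  -1.4 -25.9]
252 245 321 283.0 [ 20.1  -1.1 -26.2]
258 244 323 283.5 [ 17.8  -1.1 -26.7]
264 242 325 283.5 [ 11.2  -1.1 -18.3]
```

View pics/w14c.png

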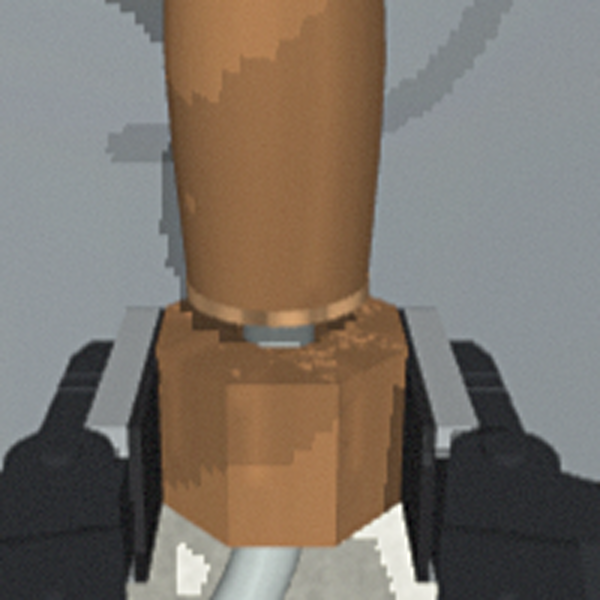

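>>> jog_arm --moves '[{"grip":0.6,"translation":[0.001,-0.0002,0],"twist":[0,0,-0.006]},{"grip":0.6,"translation":[0.001,-0.0002,0],"twist":[0,0,-0.006]},{"grip":0.6,"translation":[0,0,0],"twist":[0,0,0]},{"grip":0.6,"translation":[0,0,0],"twist":[0,0,0]},{"grip":0.6,"translation":[0,0,0],"twist":[0,0,0]}]'

```text
clock: 16.22
eef_pos: [643.0, -111.7, 126.6]
tcp_rot: [3.142, -0.0, 1.591]
contact_force: [-0.1, 0.4, -0.5]
opening: 0.393
```

>>> jog_arm --moves '[{"grip":0.6,"translation":[0.0005,0,0],"twist":[0,0,0]},{"grip":0.6,"translation":[0,0,0],"twist":[0,0,0]},{"grip":0.6,"translation":[0,0,0],"twist":[0,0,0]}]'

```text
clock: 16.47
eef_pos: [643.0, -111.2, 126.6]
tcp_rot: [-3.142, -0.0, 1.591]
contact_force: [0.5, -0.1, -0.2]
opening: 0.391
```

```bash
python3 - <<'E'
from look import *
p,R,s,z,P,T=look("w15")
i=cv2.imread('pics/w15.png')[150:350,190:390];cv2.imwrite('pics/w15c.png',cv2.resize(i,None,fx=3,fy=3,interpolation=2))
E
```

```text
tcp [ 642.99 -111.2   126.61] [-3.1416 -0.      1.5907] 16.4667 F [ 0.45 -0.13 -0.22] M [-0.037  0.001  0.05 ] 33.2264382075463
```

View pics/w15c.png

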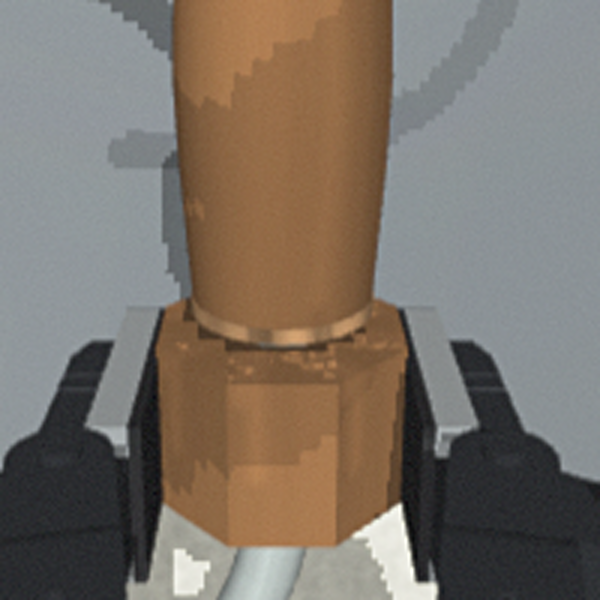

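>>> jog_arm --moves '[{"grip":0.6,"translation":[0.0005,0,0],"twist":[0,0,0]},{"grip":0.6,"translation":[0,0,0],"twist":[0,0,0]},{"grip":0.6,"translation":[0,0,0],"twist":[0,0,0]}]'

```text
clock: 16.77
eef_pos: [643.0, -110.7, 126.6]
tcp_rot: [-3.142, 0.0, 1.591]
contact_force: [-0.5, -0.5, -1.3]
opening: 0.39
```

>>> jog_arm --moves '[{"grip":0.6,"translation":[0.0004,0,0],"twist":[0,0,0]},{"grip":0.6,"translation":[0,0,0],"twist":[0,0,0]},{"grip":0.6,"translation":[0,0,0],"twist":[0,0,0]}]'

```text
clock: 17.02
eef_pos: [643.0, -110.3, 126.6]
tcp_rot: [-3.142, -0.0, 1.591]
contact_force: [-0.3, 0.5, -0.0]
opening: 0.397
```

>>> jog_arm --moves '[{"grip":0.6,"translation":[0.0004,0,0],"twist":[0,0,0]},{"grip":0.6,"translation":[0,0,0],"twist":[0,0,0]},{"grip":0.6,"translation":[0,0,0],"twist":[0,0,0]}]'

```text
clock: 17.27
eef_pos: [643.0, -109.9, 126.6]
tcp_rot: [-3.142, -0.0, 1.591]
contact_force: [0.6, 0.8, -0.2]
opening: 0.394
```

>>> jog_arm --moves '[{"grip":0.6,"translation":[0.0003,0,0],"twist":[0,0,0]},{"grip":0.6,"translation":[0,0,0],"twist":[0,0,0]},{"grip":0.6,"translation":[0,0,0],"twist":[0,0,0]}]'

```text
clock: 17.52
eef_pos: [643.0, -109.6, 126.6]
tcp_rot: [3.142, -0.0, 1.591]
contact_force: [0.4, 0.4, -0.0]
opening: 0.392
```

>>> jog_arm --moves '[{"grip":0.6,"translation":[0.0003,0,0],"twist":[0,0,0]},{"grip":0.6,"translation":[0,0,0],"twist":[0,0,0]},{"grip":0.6,"translation":[0,0,0],"twist":[0,0,0]}]'

```text
clock: 17.77
eef_pos: [642.9, -109.3, 126.6]
tcp_rot: [-3.142, -0.0, 1.591]
contact_force: [-0.5, -0.4, -0.5]
opening: 0.388
```

>>> jog_arm --moves '[{"grip":0.6,"translation":[0.0003,0,0],"twist":[0,0,0]},{"grip":0.6,"translation":[0,0,0],"twist":[0,0,0]},{"grip":0.6,"translation":[0,0,0],"twist":[0,0,0]}]'

```text
clock: 18.02
eef_pos: [642.9, -109.0, 126.6]
tcp_rot: [-3.142, 0.0, 1.591]
contact_force: [-0.3, -0.1, -1.0]
opening: 0.392
```

```bash
python3 - <<'E'
from look import *
p,R,s,z,P,T=look("w16")
i=cv2.imread('pics/w16.png')[150:350,190:390];cv2.imwrite('pics/w16c.png',cv2.resize(i,None,fx=3,fy=3,interpolation=2))
for v in range(240,275,3): print(v,T[v,283].round(1),z["p"][v,283])
E
```

```text
tcp [ 642.95 -108.99  126.61] [-3.1416  0.      1.5909] 18.0167 F [-0.27 -0.06 -0.96] M [-0.027 -0.012  0.02 ] 33.33505560057333
240 [ 25.6  -1.1 -27.5] [146 106  70]
243 [ 24.4  -1.1 -27.5] [145 108  72]
246 [ 22.6  -1.1 -26.3] [144 106  67]
249 [ 21.6  -1.1 -26.8] [145 106  70]
252 [ 20.2  -1.1 -26.4] [141 100  63]
255 [ 19.   -1.1 -26.4] [143 105  68]
258 [ 17.2  -1.1 -25.3] [143 105  69]
261 [ 16.6  -1.1 -26.7] [145 105  70]
264 [ 15.2  -1.1 -26.5] [141 101  68]
267 [ 14.3  -1.1 -27.2] [178 138  98]
270 [ 11.5  -1.1 -24.3] [129  97  68]
273 [ 11.9  -1.1 -27.6] [118  87  59]
```

View pics/w16c.png

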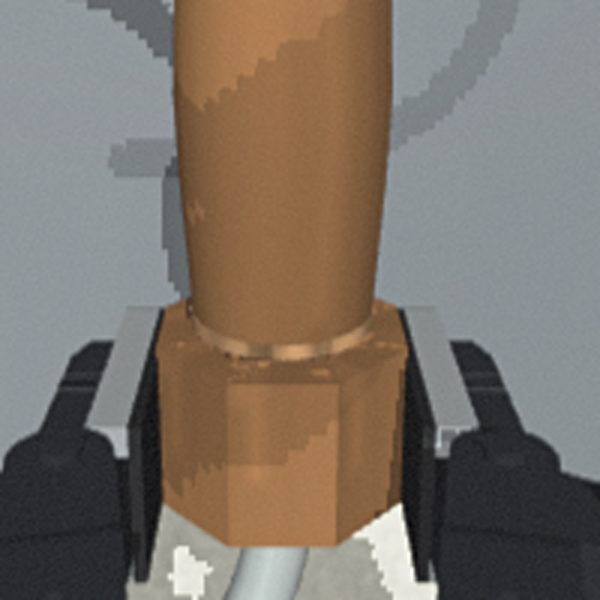

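>>> jog_arm --moves '[{"grip":0.6,"translation":[0.0003,0,0],"twist":[0,0,0]},{"grip":0.6,"translation":[0,0,0],"twist":[0,0,0]}]'

```text
clock: 18.23
eef_pos: [642.9, -108.7, 126.6]
tcp_rot: [-3.142, -0.0, 1.591]
contact_force: [-0.2, -0.0, 0.7]
opening: 0.391
```

>>> jog_arm --moves '[{"grip":0.6,"translation":[0.0003,0,0],"twist":[0,0,0]},{"grip":0.6,"translation":[0,0,0],"twist":[0,0,0]}]'

```text
clock: 18.4
eef_pos: [642.9, -108.4, 126.6]
tcp_rot: [-3.142, -0.0, 1.591]
contact_force: [0.1, -0.5, -0.8]
opening: 0.388
```

>>> jog_arm --moves '[{"grip":0.6,"translation":[0.0003,0,0],"twist":[0,0,0]},{"grip":0.6,"translation":[0,0,0],"twist":[0,0,0]}]'

```text
clock: 18.57
eef_pos: [642.9, -108.1, 126.6]
tcp_rot: [3.142, 0.0, 1.591]
contact_force: [-0.4, 0.1, -0.4]
opening: 0.391
```

>>> jog_arm --moves '[{"grip":0.6,"translation":[0.0003,0,0],"twist":[0,0,0]},{"grip":0.6,"translation":[0,0,0],"twist":[0,0,0]}]'

```text
clock: 18.73
eef_pos: [642.9, -107.8, 126.6]
tcp_rot: [-3.142, -0.0, 1.591]
contact_force: [-0.2, -0.1, -0.0]
opening: 0.389
```

>>> jog_arm --moves '[{"grip":0.6,"translation":[0.0003,0,0],"twist":[0,0,0]},{"grip":0.6,"translation":[0,0,0],"twist":[0,0,0]}]'

```text
clock: 18.9
eef_pos: [642.9, -107.6, 126.6]
tcp_rot: [3.142, 0.0, 1.591]
contact_force: [0.9, -1.5, -0.9]
opening: 0.398
```

```bash
python3 - <<'E'
from look import *
p,R,s,z,P,T=look("w17")
i=cv2.imread('pics/w17.png')[230:300,230:340];cv2.imwrite('pics/w17c.png',cv2.resize(i,None,fx=6,fy=6,interpolation=2))
E
```

```text
tcp [ 642.93 -107.64  126.61] [3.1416e+00 3.0000e-04 1.5909e+00] 18.9 F [ 0.88 -1.48 -0.86] M [-0.159 -0.029 -0.01 ] 33.795365617562844
```

View pics/w17c.png

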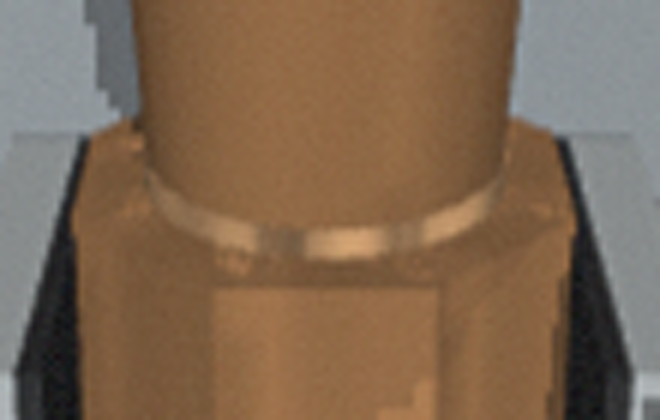

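>>> jog_arm --moves '[{"grip":0.6,"translation":[0.0002,0,0],"twist":[0,0,0]},{"grip":0.6,"translation":[0,0,0],"twist":[0,0,0]}]'

```text
clock: 19.12
eef_pos: [642.9, -107.6, 126.6]
tcp_rot: [3.142, 0.001, 1.591]
contact_force: [0.7, -2.6, -1.0]
opening: 0.391
```

>>> jog_arm --moves '[{"grip":0.6,"translation":[0.0003,0,0],"twist":[0,0,0]},{"grip":0.6,"translation":[0,0,0],"twist":[0,0,0]}]'

```text
clock: 19.28
eef_pos: [642.9, -107.6, 126.6]
tcp_rot: [3.142, 0.001, 1.591]
contact_force: [-0.1, -4.6, -0.2]
opening: 0.391
```

>>> jog_arm --moves '[{"grip":0.6,"translation":[0.0003,0,0],"twist":[0,0,0]},{"grip":0.6,"translation":[0,0,0],"twist":[0,0,0]}]'

```text
clock: 19.45
eef_pos: [642.9, -107.6, 126.6]
tcp_rot: [3.141, 0.001, 1.591]
contact_force: [0.1, -6.5, -1.9]
opening: 0.395
```

>>> jog_arm --moves '[{"grip":0.6,"translation":[0.0002,0,0],"twist":[0,0,0]},{"grip":0.6,"translation":[0,0,0],"twist":[0,0,0]}]'

```text
clock: 19.62
eef_pos: [642.9, -107.6, 126.6]
tcp_rot: [3.141, 0.002, 1.591]
contact_force: [-0.6, -7.2, -0.5]
opening: 0.392
```

>>> jog_arm --moves '[{"grip":0.6,"translation":[0.0001,0,0],"twist":[0,0,0]},{"grip":0.6,"translation":[0,0,0],"twist":[0,0,0]},{"grip":0.6,"translation":[0,0,0],"twist":[0,0,0]},{"grip":0.6,"translation":[0,0,0],"twist":[0,0,0]},{"grip":0.6,"translation":[0,0,0],"twist":[0,0,0]}]'

```text
clock: 20.03
eef_pos: [642.9, -107.6, 126.6]
tcp_rot: [3.141, 0.002, 1.591]
contact_force: [-0.1, -7.7, -0.7]
opening: 0.389
```

>>> jog_arm --moves '[{"grip":0.6,"translation":[0,0,0],"twist":[0,0,0]},{"grip":0.6,"translation":[0,0,0],"twist":[0,0,0]},{"grip":0.6,"translation":[0,0,0],"twist":[0,0,0]},{"grip":0.6,"translation":[0,0,0],"twist":[0,0,0]},{"grip":0.6,"translation":[0,0,0],"twist":[0,0,0]}]'

```text
clock: 20.45
eef_pos: [642.9, -107.6, 126.6]
tcp_rot: [3.141, 0.002, 1.591]
contact_force: [-0.9, -8.0, -0.9]
opening: 0.386
```

>>> jog_arm --moves '[{"grip":0.6,"translation":[-0.0004,0,0],"twist":[0,0,0]},{"grip":0.6,"translation":[-0.0004,0,0],"twist":[0,0,0]},{"grip":0.6,"translation":[0,0,0],"twist":[0,0,0]}]'

```text
clock: 20.7
eef_pos: [642.9, -107.6, 126.6]
tcp_rot: [-3.142, 0.0, 1.591]
contact_force: [0.3, -4.5, -0.0]
opening: 0.388
```

>>> jog_arm --moves '[{"grip":0.0,"translation":[0,0,0],"twist":[0,0,0]},{"grip":-0.3,"translation":[0,0,0],"twist":[0,0,0]},{"grip":-0.3,"translation":[0,0,0],"twist":[0,0,0]},{"grip":-0.3,"translation":[0,0,0],"twist":[0,0,0]},{"grip":-0.3,"translation":[0,0,0],"twist":[0,0,0]}]'

```text
clock: 21.12
eef_pos: [642.9, -106.9, 126.6]
tcp_rot: [-3.142, -0.0, 1.591]
contact_force: [0.1, -0.6, -0.6]
opening: 0.648
```

```bash
python3 - <<'E'
from look import *
p,R,s,z,P,T=look("w18")
E
```

```text
tcp [ 642.92 -106.91  126.61] [-3.1416e+00 -3.0000e-04  1.5910e+00] 21.1167 F [ 0.14 -0.6  -0.64] M [ 0.006  0.015 -0.007] 55.06253852311863
```

View pics/w18.png

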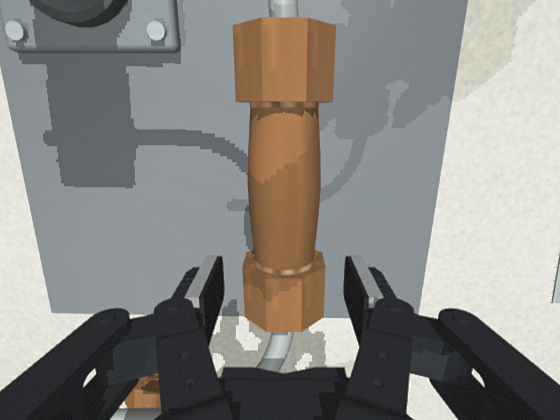

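>>> jog_arm --moves '[{"grip":-0.3,"translation":[0,0,-0.01],"twist":[0,0,0]},{"grip":-0.3,"translation":[0,0,-0.015],"twist":[0,0,0]},{"grip":-0.3,"translation":[0,0,-0.02],"twist":[0,0,0]},{"grip":-0.3,"translation":[0,0,-0.03],"twist":[0,0,0]},{"grip":-0.3,"translation":[0,0,-0.03],"twist":[0,0,0]},{"grip":-0.3,"translation":[-0.02,0,-0.03],"twist":[0,0,0]},{"grip":-0.3,"translation":[-0.02,0,0],"twist":[0,0,0]},{"grip":-0.3,"translation":[0,0,0],"twist":[0,0,0]},{"grip":-0.3,"translation":[0,0,0],"twist":[0,0,0]}]'

```text
clock: 21.92
eef_pos: [643.6, -147.9, 262.6]
tcp_rot: [3.141, 0.0, 1.589]
contact_force: [0.9, 0.3, 0.3]
opening: 0.65
```

```bash
python3 - <<'E'
from look import *
p,R,s,z,P,T=look("w19")
shot("side","s19")
i=cv2.imread('pics/s19.png')[160:260,230:370];cv2.imwrite('pics/s19c.png',cv2.resize(i,None,fx=5,fy=5,interpolation=2))
E
```

```text
tcp [ 643.65 -147.86  262.57] [3.1406 0.     1.5893] 21.9167 F [0.88 0.26 0.29] M [ 0.004  0.03  -0.047] 55.28720201594475
```

View pics/w19.png

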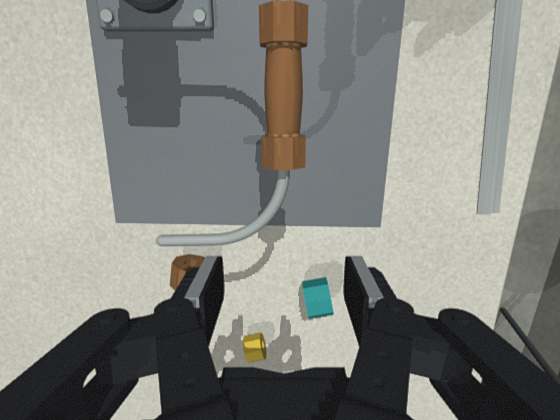

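View pics/s19c.png

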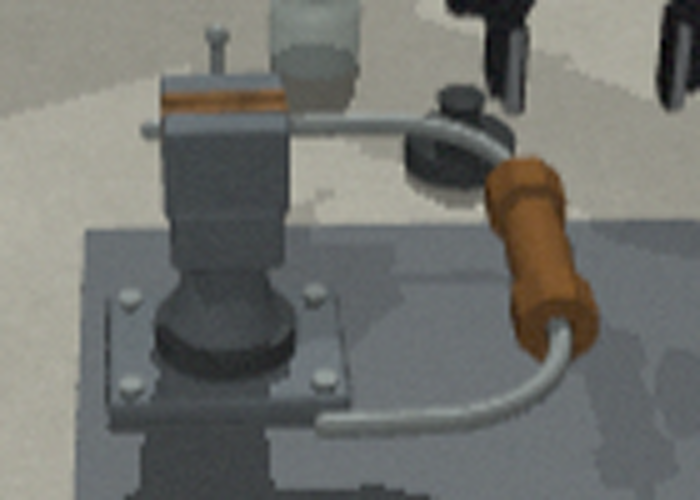

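View pics/s19.png

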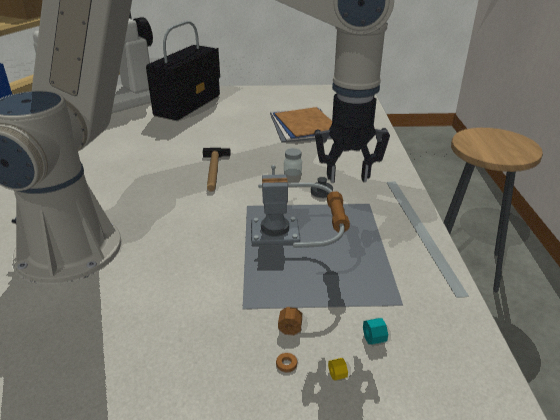

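The piece sits against the grip at about (284,152) in the wrist view with no visible gap. The gripper is clear of it, and the bystanders are where they were.

```bash
python3 - <<'E'
from rig import r
s=r.sense(); print(s["clock"],s["contact_force"],abs(s["qvel"]).max()); print(r.sign_off())
E
```

```text
22.0167 [ 0.08136435  0.54978631 -0.02286666] 0.010228581564898847
the job is handed in; nothing more can be done
None
```

I fitted the smaller brown end piece to the handle, and the job is handed in at 22.0 s; no verdict was reported.

- **Threading and bend:** I threaded it along the free leg and round the bend. I corrected the path from the wrist camera as it went. Each reading, taken at the end of a move, stayed within about 1.5 N until the piece met the cork.
- **Pressing home:** I pressed it against the cork. The push read about 6.5 to 8 N for roughly 1 s, above the 5 N needed to bed it and below the 12 N that marks the rod. Then I eased off, let go and backed the gripper clear.
- **Last checks:** The wrist and side pictures show the piece tight against the grip, with no visible gap. The gripper touches nothing. The look-alikes and the other bystanders in view are unmoved.
- **Small disagreement:** The piece met the cork at y ≈ -107.6 mm, about 1 mm further on than my camera estimate of -108.5 mm. That is within the 2 mm calibration error.

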